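# Close up the office dating press and stamp the name plates

## Task

The ribbon of the dating press has been changed: tighten its four cover knobs clockwise in two crisscross rounds, always going to the diagonally opposite knob next, each about half way in the first round and fully home in the second, so that the cover comes down evenly. Then date-stamp every name plate on the desk, one at a time from the longest to the shortest: lay it flat on the press bed, pointing straight at the column with one end under the stamp and up to the back stop (a few millimetres short is fine), push the spring plunger right down to its stop and hold it there for half a second, let it come up again, and lay the plate flat on the black rubber mat. Leave the other things on the desk where they are.

Things in the scene. Friction and masses are not known exactly. Their poses are not given: they have to be found in the camera images.
- knob_a (a joint): turning of the robot-side left cover knob (seen from the robot), rad, 0 loose to 2.4 tight at its hard stop; grows as the knob is turned clockwise seen from above; stays where it is left (friction 0.05 N m) and neither rises nor sinks. Diagonally opposite knob: knob_c
- knob_a_grip (a point): the robot-side left cover knob: black, a 38 mm disc with an upright grip bar on top, 42 mm long, 14 mm thick and 32 mm tall; the point lies on the turning axis, 10 mm below the bar's top (20 mm above the disc). Its x axis runs along the bar, y across it (it turns with the knob), z up
- knob_b (a joint): turning of the robot-side right cover knob (seen from the robot), rad, 0 loose to 2.4 tight at its hard stop; grows as the knob is turned clockwise seen from above; stays where it is left (friction 0.05 N m) and neither rises nor sinks. Diagonally opposite knob: knob_d
- knob_b_grip (a point): the robot-side right cover knob: black, a 38 mm disc with an upright grip bar on top, 42 mm long, 14 mm thick and 32 mm tall; the point lies on the turning axis, 10 mm below the bar's top (20 mm above the disc). Its x axis runs along the bar, y across it (it turns with the knob), z up
- knob_c (a joint): turning of the far right cover knob (seen from the robot), rad, 0 loose to 2.4 tight at its hard stop; grows as the knob is turned clockwise seen from above; stays where it is left (friction 0.05 N m) and neither rises nor sinks. Diagonally opposite knob: knob_a
- knob_c_grip (a point): the far right cover knob: black, a 38 mm disc with an upright grip bar on top, 42 mm long, 14 mm thick and 32 mm tall; the point lies on the turning axis, 10 mm below the bar's top (20 mm above the disc). Its x axis runs along the bar, y across it (it turns with the knob), z up
- knob_d (a joint): turning of the far left cover knob (seen from the robot), rad, 0 loose to 2.4 tight at its hard stop; grows as the knob is turned clockwise seen from above; stays where it is left (friction 0.05 N m) and neither rises nor sinks. Diagonally opposite knob: knob_b
- knob_d_grip (a point): the far left cover knob: black, a 38 mm disc with an upright grip bar on top, 42 mm long, 14 mm thick and 32 mm tall; the point lies on the turning axis, 10 mm below the bar's top (20 mm above the disc). Its x axis runs along the bar, y across it (it turns with the knob), z up
- cover_mid (a point): centre of the top of the square aluminium cover, 160 mm, riding on springs in a recess of the ribbon box, under four knobs at the corners of a 100 mm square; each knob drives a washer that pushes its corner down, about 4 mm in all; x and y as those of the press
- plunger (a joint): stamp plunger of the press, m: 0 up, 0.020 fully down at its hard stop; a spring pushes it back up (3 N at the top, 9 N at the bottom)
- plunger_top (a point): centre of the top of the plunger's black round cap (36 mm across, 15 mm thick), 170 mm above the table when up; moves with the cap. Below it a fixed arm, 36 mm wide, 86 to 120 mm above the table, reaches 14 mm in front of the stem, and the stamp foot (20 mm disc) hangs 32 mm above the bed when up, 12 mm when down
- stamp_point (a point): point on the press bed straight below the stamp foot. The bed is a flat slab 10 mm above the table, clear for 210 mm towards -x, 70 mm to -y, 125 mm to +y. x points away from the robot, to the white column (56 mm wide, 128 mm tall) whose front face, 12 mm beyond this point, is the back stop; z up. Open from the front and sides
- plate_a_center (a point): centre of the longest name plate, a flat white bar 170 x 40 x 12 mm, 76 g nominal, the same at both ends and on both faces; x along its length, y across, z up. May be absent (sometimes only two of the three plates are there)
- plate_b_center (a point): centre of the middle-length name plate, a flat white bar 140 x 40 x 12 mm, 63 g nominal, the same at both ends and on both faces; x along its length, y across, z up. May be absent (sometimes only two of the three plates are there)
- plate_c_center (a point): centre of the shortest name plate, a flat white bar 110 x 40 x 12 mm, 50 g nominal, the same at both ends and on both faces; x along its length, y across, z up. May be absent (sometimes only two of the three plates are there)
- mat: flat black rubber mat fixed to the table, 190 mm (its x) by 260 mm (its y), 3 mm thick; origin at the centre of its underside
- stapler: black stapler, 130 mm; bystander, to be left alone. Origin at the centre of its underside
- notes: pad of note paper, 76 mm square, 22 mm high; bystander, to be left alone. Origin at the centre of its underside
- marker: white and black marker pen, 130 mm; bystander, to be left alone. Origin at the centre of its underside
- calculator: grey desk calculator, 150 x 100 mm; bystander, to be left alone. Origin at the centre of its underside
- tape: tape dispenser, 140 x 55 mm, 72 mm high; bystander, to be left alone. Origin at the centre of its underside
- penpot: white pen pot, 80 x 100 x 90 mm with pens up to 150 mm; bystander, to be left alone. Origin at the centre of its underside
- mug: white mug, 80 mm across, 90 mm high; bystander, to be left alone. Origin at the centre of its underside
Not all that is in view belongs to the job. What is shaped like the part that bears plate_a_center but brown is not meant.

How it is judged (in metres and radians):
On the way, in this order (a step that is already met when the one before it is completed fails the run):
1. all four cover knobs are turned about half way (above 0.8 rad) (value of joint each of knob_a, knob_b, knob_c, knob_d above 0.8 rad), for 0.1 s.
2. all four cover knobs are tight (above 2.2 rad) (value of joint each of knob_a, knob_b, knob_c, knob_d above 2.2 rad), for 0.1 s.
3. the longest plate (if there) lies straight on the bed, its end within 12 mm of the back stop, the plunger pressed to its stop (within about 2 mm) (z of plate_a_center in the frame of plunger_top above -0.1365 m and x of plate_a_center in the frame of stamp_point between -0.085 and -0.068 m and y of plate_a_center in the frame of stamp_point between -0.015 and 0.015 m and z of plate_a_center in the frame of stamp_point below 0.015 m and angle between the x axis of plate_a_center and the x axis of stamp_point, either way round below 0.2 rad and (angle between plate_a_center's own z axis and vertical below 0.12 rad or angle between plate_a_center's own z axis and vertical above 3.02 rad)), for 0.2 s.
4. the middle-length plate (if there) lies straight on the bed, its end within 12 mm of the back stop, the plunger pressed to its stop (within about 2 mm) (z of plate_b_center in the frame of plunger_top above -0.1365 m and x of plate_b_center in the frame of stamp_point between -0.07 and -0.053 m and y of plate_b_center in the frame of stamp_point between -0.015 and 0.015 m and z of plate_b_center in the frame of stamp_point below 0.015 m and angle between the x axis of plate_b_center and the x axis of stamp_point, either way round below 0.2 rad and (angle between plate_b_center's own z axis and vertical below 0.12 rad or angle between plate_b_center's own z axis and vertical above 3.02 rad)), for 0.2 s.
5. the shortest plate (if there) lies straight on the bed, its end within 12 mm of the back stop, the plunger pressed to its stop (within about 2 mm) (z of plate_c_center in the frame of plunger_top above -0.1365 m and x of plate_c_center in the frame of stamp_point between -0.055 and -0.038 m and y of plate_c_center in the frame of stamp_point between -0.015 and 0.015 m and z of plate_c_center in the frame of stamp_point below 0.015 m and angle between the x axis of plate_c_center and the x axis of stamp_point, either way round below 0.2 rad and (angle between plate_c_center's own z axis and vertical below 0.12 rad or angle between plate_c_center's own z axis and vertical above 3.02 rad)), for 0.2 s.
At the end, for the whole second after the job is handed in: All four knobs above 2.2 rad, the cover flat within 0.02 rad, the plunger up again (within 3 mm), and every plate that is there lying flat (within 0.12 rad) with its centre over the mat (all of step 2 and value of joint plunger below 0.003 m and angle between cover_mid's own z axis and vertical below 0.02 rad and x of plate_a_center in the frame of mat between -0.095 and 0.095 m and y of plate_a_center in the frame of mat between -0.13 and 0.13 m and z of each of plate_a_center, plate_b_center, plate_c_center in the frame of mat below 0.04 m and (angle between plate_a_center's own z axis and vertical below 0.12 rad or angle between plate_a_center's own z axis and vertical above 3.02 rad) and x of plate_b_center in the frame of mat between -0.095 and 0.095 m and y of plate_b_center in the frame of mat between -0.13 and 0.13 m and (angle between plate_b_center's own z axis and vertical below 0.12 rad or angle between plate_b_center's own z axis and vertical above 3.02 rad) and x of plate_c_center in the frame of mat between -0.095 and 0.095 m and y of plate_c_center in the frame of mat between -0.13 and 0.13 m and (angle between plate_c_center's own z axis and vertical below 0.12 rad or angle between plate_c_center's own z axis and vertical above 3.02 rad)); the robot touches nothing.
It fails at once if the cover is drawn down on one side first: two neighbouring knobs turned ahead while the other two still wait (above 0.85 with the others below 0.5, or above 2.1 with the others below 1.75) ((value of joint each of knob_a, knob_b above 0.85 rad and value of joint each of knob_c, knob_d below 0.5 rad) or (value of joint each of knob_b, knob_c above 0.85 rad and value of joint each of knob_d, knob_a below 0.5 rad) or (value of joint each of knob_c, knob_d above 0.85 rad and value of joint each of knob_a, knob_b below 0.5 rad) or (value of joint each of knob_d, knob_a above 0.85 rad and value of joint each of knob_b, knob_c below 0.5 rad) or (value of joint each of knob_a, knob_b above 2.1 rad and value of joint each of knob_c, knob_d below 1.75 rad) or (value of joint each of knob_b, knob_c above 2.1 rad and value of joint each of knob_d, knob_a below 1.75 rad) or (value of joint each of knob_c, knob_d above 2.1 rad and value of joint each of knob_a, knob_b below 1.75 rad) or (value of joint each of knob_d, knob_a above 2.1 rad and value of joint each of knob_b, knob_c below 1.75 rad)).
It fails at once if one knob is tightened more than 1.9 rad while another is still below 0.7 (value of joint any of knob_a, knob_b, knob_c, knob_d above 1.9 rad and value of joint any of knob_a, knob_b, knob_c, knob_d below 0.7 rad).
It fails at once if a bystander is shoved more than 50 mm (distance of any of stapler, notes, marker, calculator, tape, penpot, mug from where it was at the start of the episode above 0.05 m).
Of plate_a, plate_b, plate_c only 2 to 3 are there at a start; the rules pass over those that are not, and their reading is None.
At some moment in a run one of plate_a, plate_b, plate_c may be knocked a few centimetres aside while the robot is not near it.
Once in a run the grip may slacken for a moment while it holds something.
It also fails if it takes over 210 s, if anything falls off the work surface, if the arm or the gripper's body presses on something with over 40 N, if the wrist force passes 120 N, or if a joint passes its speed limit or range.

## Robot

A 6-joint arm with a two-finger parallel gripper is mounted at the origin on the work surface. World frame = base frame: x ahead of the robot, y to its left, z up, the work surface at z = 0. Lengths are in mm, angles in rad, forces in N, time in s.
With the tool pointing down it reaches from about 275 to 750 mm from the base axis. Payload 10.2 kg.
Tool frame: the origin (TCP) lies at the very end of the fingers, on their centre line; the grasp point (between the pads) lies 19 mm behind it; x points along the fingers, y is the direction in which the jaws open and shut, and the axes are right-handed (so a half turn about x gives the same grasp; the last joint's range is limited). The gripper opens to 85 mm and grips with 20 to 120 N. Pads are 22 mm wide; open, the fingers measure 114 mm over their backs; the gripper's body (76 mm by 85 mm) begins 54 mm behind the grasp point. The pads swing forward as they close: fully open they stand 13 mm farther back than shut.
Start: joints at [1.084, 0.313, 1.498, -0, 1.331, -0.223], TCP at [136.907, 506.841, 231.294] pointing down, gripper open.
Joint ranges: [-2.94, 2.94], [-0.97, 2.17], [0.19, 2.56], [-1.23, 4.37], [0.02, 3.11], [-2.88, 2.88]. Speed limits (rad/s): [2.39, 2.39, 3.01, 3.14, 3.14, 3.14].

## Interface

Orientations are given as a unit quaternion [w, x, y, z].
In Python, from rig import ctrl, viewer, finish_job gives the robot as it stands.
- The arm moves only by the tool carry_out, never from a script. Its argument "targets" is a list of rows, each an object of numbers: "x", "y", "z": the shift along the world's x, y, z in m; "ax", "ay", "az": the turn, a rotation vector about the world's x, y, z in rad; "hand": the opening, from -1 (shut) to 1 (fully open). A call has 1 to 5 rows; each row is the pose to reach, as a shift and turn from the pose commanded when the call began; what a row does not reach only later rows make up. A row lasts 1/8 s, in which the tool goes at most 62.5 mm and 10.7 degrees, less where a joint would pass 70% of its speed; a pose out of reach is approached as far as the arm can. A call with a gripper value outside its range is refused whole. The fingers move at their own pace and stop on an object; "grip_force" is the grip in N (left out, the last holds). Time passes only in rows, so rows that repeat a pose let the fingers close. It gives the time, the measured TCP pose, the force and the opening at its end, in the units of the state.
- ctrl.sense(): the state, without advancing time (a new reading comes with each control period).
- viewer.capture(name): name is "scene" or "top" or "wrist"; returns the picture (400x640x3 uint8, blue, green, red); there is no depth.
- viewer.camera_info(name): a dict with "fx", "fy", "cx", "cy" (pixels), "R" (3x3) and "t" (3): a world point X has camera coordinates R X + t. Camera axes: x right, y down, z forward; pixel columns grow to the right and rows downward; lengths in mm; the calibration is good to about 2 mm. The wrist camera is an equidistant fisheye: a pixel r from the principal point sees the ray r / f radians off the axis. A picture is of the moment at which its call begins: read the wrist's pose just before it. camera_info takes no time and is no camera call; for the wrist camera it gives the pose at the moment of the call.
- finish_job(): hands the job in, once; it reports no verdict.
The state is a dict: "time_s": time; "joints": joint angles; "dq": joint speeds; "tau": joint torques, N m; "eef_pos": TCP position; "ee_rot": TCP orientation; "force": force on the tool from outside, world axes, zero at the start; "wrist_torque": the same for the moment, N m; "grip_width": opening from 0.0 (shut) to 1.0 (fully open).
Only numpy, scipy, OpenCV 4.12 (cv2) and the standard library are available. Lean on these libraries where they do the work, as an engineer would, in place of code of your own. Each camera call takes 0.05 s, during which the arm holds its last target. There are 200 camera calls.

## Working session

There is one attempt and no reset: what is moved stays moved. The work goes in short steps, Python scripts to look and compute and a tool call to move; the robot and the scene stay as the last step left them, time stands still between calls to the robot, and variables do not carry over. Pictures are saved under pics/ and viewed, about 12 in all and at most 16, crops included, and the job is handed in when it is done.

Besides the shell and the picture viewer there is one more tool, called after ">>>" as a command line: name --argument value ..., lists and objects as JSON in quotes. carry_out: Moves the arm, as the interface text tells. Its arguments: {"type":"object","properties":{"targets":{"type":"array"},"grip_force":{"type":"number"}},"required":["targets"]}

```bash
ls; mkdir -p pics; cat > h.py <<'E'
import numpy as np, cv2
from rig import ctrl, viewer, finish_job
def ray(n,u,v,ci=None):
    c=ci or viewer.camera_info(n); R=np.array(c["R"]);t=np.array(c["t"])
    x=(u-c["cx"])/c["fx"];y=(v-c["cy"])/c["fy"]
    if n=="wrist":
        r=np.hypot(x,y);s=np.sin(r)/r if r>1e-9 else 1;d=np.array([x*s,y*s,np.cos(r)])
    else: d=np.array([x,y,1.])
    return -R.T@t,R.T@d
def onz(n,u,v,z,ci=None):
    o,d=ray(n,u,v,ci);return o+d*(z-o[2])/d[2]
def proj(n,X,ci=None):
    c=ci or viewer.camera_info(n);p=np.array(c["R"])@np.array(X)+np.array(c["t"])
    if n=="wrist":
        r=np.hypot(p[0],p[1]);a=np.arctan2(r,p[2]);q=p[:2]/r*a
    else:q=p[:2]/p[2]
    return np.array([c["fx"]*q[0]+c["cx"],c["fy"]*q[1]+c["cy"]])
E
python3 - <<'E'
from h import *
s=ctrl.sense();print(s)
for n in("scene","top","wrist"):
    c=viewer.camera_info(n);print(n,{k:np.round(v,3).tolist() for k,v in c.items()}, "pos",-np.array(c["R"]).T@np.array(c["t"]))
a=viewer.capture("scene");b=viewer.capture("top");w=viewer.capture("wrist")
cv2.imwrite("pics/s0.png",a);cv2.imwrite("pics/t0.png",b);cv2.imwrite("pics/w0.png",w)
E
```

```text
pics
{'time_s': 0.0, 'joints': array([ 1.08357839e+00,  3.13459901e-01,  1.49848098e+00,  6.61636410e-06,
        1.33099250e+00, -2.23417897e-01]), 'dq': array([ 1.07972556e-03,  1.52876530e-05, -1.86598160e-04,  3.21824730e-03,
        2.27729149e-03,  4.02127848e-04]), 'tau': array([ 1.01393875e-03, -4.12285924e+01, -2.59725237e+01, -1.93125734e-04,
        4.30302156e-03,  7.20641765e-06]), 'eef_pos': array([136.78332955, 506.58737795, 230.71348815]), 'ee_rot': array([ 0.70079744,  0.09255411,  0.70113151, -0.09344135]), 'force': array([-0.22327455, -0.32465698,  0.25539336]), 'wrist_torque': array([-0.04001152, -0.04433806,  0.017488  ]), 'grip_width': 1.0020564228718922}
scene {'fx': 371.594, 'fy': 371.594, 'cx': 318.207, 'cy': 193.6, 'R': [[0.746, 0.666, 0.025], [0.387, -0.403, -0.829], [-0.542, 0.628, -0.559]], 't': [-393.185, -105.425, 1814.058]} pos [1317.67362354 -919.26215439  935.52606075]
top {'fx': 457.747, 'fy': 457.747, 'cx': 327.253, 'cy': 196.942, 'R': [[-0.015, -1.0, 0.015], [-0.997, 0.014, -0.077], [0.077, -0.016, -0.997]], 't': [-7.675, 513.258, 1539.141]} pos [ 392.68420373   10.46159055 1574.20981243]
wrist {'fx': 309.707, 'fy': 309.707, 'cx': 317.893, 'cy': 204.019, 'R': [[0.26, 0.966, -0.001], [0.916, -0.246, 0.317], [0.306, -0.084, -0.948]], 't': [-524.726, -42.493, 379.452]} pos [ 59.16753883 527.96328673 372.66739992]
```

```bash
python3 - <<'E'
import cv2
b=cv2.imread("pics/t0.png");cv2.imwrite("pics/t0b.png",cv2.resize(b,(800,500),interpolation=cv2.INTER_CUBIC))
E
```

```text
(no output)
```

View pics/t0.png

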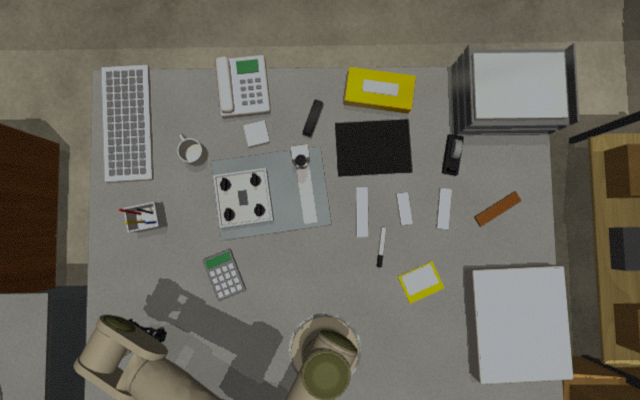

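View pics/s0.png

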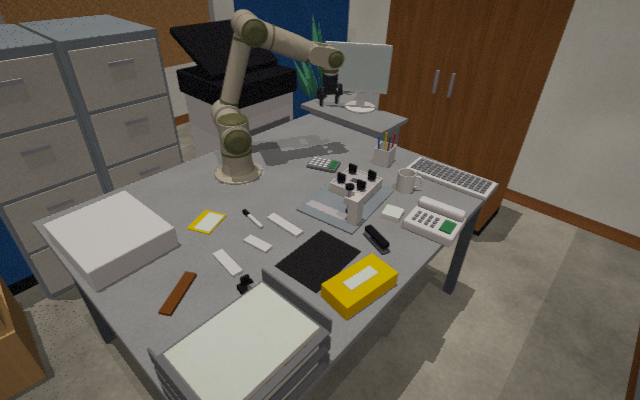

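Top view, candidates: white plates at (362,212) ≈170 mm, (444,209) ≈140 mm and (405,209) ≈110 mm. The brown look-alike at (497,208) is not wanted. Also white but not plates are the strip on the bed (307,195), the marker (381,247) and the notes (257,133). Press knobs are at about (226,184), (256,180), (229,214) and (260,210), the plunger at (301,160) and the mat at (373,148). Next I measure and take a close crop.

```bash
python3 - <<'E'
from h import *
b=cv2.imread("pics/t0.png")
cr=b[130:250,200:470];cv2.imwrite("pics/c1.png",cv2.resize(cr,(800,356),interpolation=cv2.INTER_CUBIC))
hsv=cv2.cvtColor(b,cv2.COLOR_BGR2HSV)
m=((hsv[...,2]>150)&(hsv[...,1]<50)).astype(np.uint8)
def rect(mask,box,z,name):
    u0,v0,u1,v1=box;mm=np.zeros_like(mask);mm[v0:v1,u0:u1]=mask[v0:v1,u0:u1]
    cs,_=cv2.findContours(mm,0,2);c=max(cs,key=cv2.contourArea)
    P=np.array([onz("top",*p,z,ci)[:2] for p in c[:,0,:].astype(float)],np.float32)
    r=cv2.minAreaRect(P);bx=cv2.boxPoints(r)
    e=[bx[1]-bx[0],bx[2]-bx[1]];l=max(e,key=np.linalg.norm)
    print(name,np.round(r[0],1),np.round(r[1],1),"ang",round(float(np.degrees(np.arctan2(l[1],l[0]))),1))
ci=viewer.camera_info("top")
rect(m,(350,180,375,245),12,"A");rect(m,(395,185,416,232),12,"C");rect(m,(432,180,456,236),12,"B")
k=(hsv[...,2]<45).astype(np.uint8)
rect(k,(330,112,416,180),3,"mat")
print(hsv[209,362],hsv[209,405],hsv[200,307],hsv[230,380],hsv[148,373])
for (u,v) in [(226,184),(256,180),(229,214),(260,210)]:
    mm=np.zeros_like(k);mm[v-9:v+10,u-9:u+10]=(hsv[v-9:v+10,u-9:u+10,2]<60)
    cs,_=cv2.findContours(mm,0,2);c=max(cs,key=cv2.contourArea);M=cv2.moments(c);p=(M['m10']/M['m00'],M['m01']/M['m00'])
    print("knob",np.round(p,1),np.round(onz("top",*p,90,ci),1))
E
```

```text
A [ 462.5 -133.3] [ 34.4 167.8] ang -1.2
C [ 472.1 -278.7] [107.9  37.9] ang 7.2
B [ 469.9 -415.8] [ 37.4 137.6] ang -6.7
mat [ 685.3 -176.8] [185.6 254.9] ang -87.6
[103  11 169] [105  12 168] [ 90   5 164] [ 30  18 113] [ 39 127  26]
knob [224.8 184.2] [553.9 318.2  90. ]
knob [254.8 179.6] [567.5 220.8  90. ]
knob [228.6 214.2] [456.  305.8  90. ]
knob [259.  209.7] [469.4 207.6  90. ]
```

View pics/c1.png

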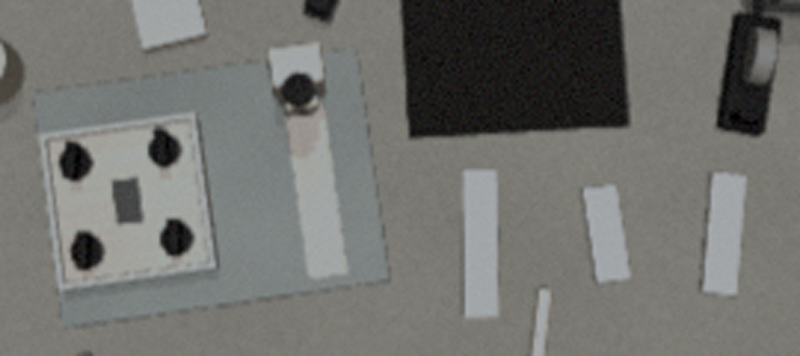

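The three plates are as listed: A is 168 mm at (462,-133), B is 138 mm at (470,-416) and C is 108 mm at (472,-279). The brown bar is out, and the bed strip is a painted lane. The press is yawed about +7.6°. Next I move the wrist camera over the cover.

>>> carry_out --targets '[{"x": 0.06, "y": -0.04, "z": 0.02}, {"x": 0.12, "y": -0.08, "z": 0.02}, {"x": 0.17, "y": -0.11, "z": 0.02}, {"x": 0.22, "y": -0.14, "z": 0.02}, {"x": 0.27, "y": -0.17, "z": 0.02}]' --grip_force 40

```text
invalid input at $.targets[0]: expected keys x, y, z, ax, ay, az, hand
```

>>> carry_out --targets '[{"x": 0.04, "y": -0.03, "z": 0}, {"x": 0.08, "y": -0.06}, {"x": 0.09, "y": -0.07}, {"x": 0.09, "y": -0.07}, {"x": 0.09, "y": -0.07}]'

```text
invalid input at $.targets[0]: expected keys x, y, z, ax, ay, az, hand
```

```bash
python3 - <<'E'
from h import *
s=ctrl.sense();print(s['time_s'],s['eef_pos'],s['joints'])
ci=viewer.camera_info("wrist");w=viewer.capture("wrist");cv2.imwrite("pics/w1.png",w)
import pickle;pickle.dump(ci,open("w1.pkl","wb"))
cv2.imwrite("pics/w1b.png",cv2.resize(w,(800,500),interpolation=cv2.INTER_CUBIC))
E
```

```text
0.15 [136.82836132 506.66805026 230.86650077] [ 1.08357973e+00  3.13332856e-01  1.49824718e+00 -4.30380984e-06
  1.33097077e+00 -2.23408642e-01]
```

View pics/w1b.png

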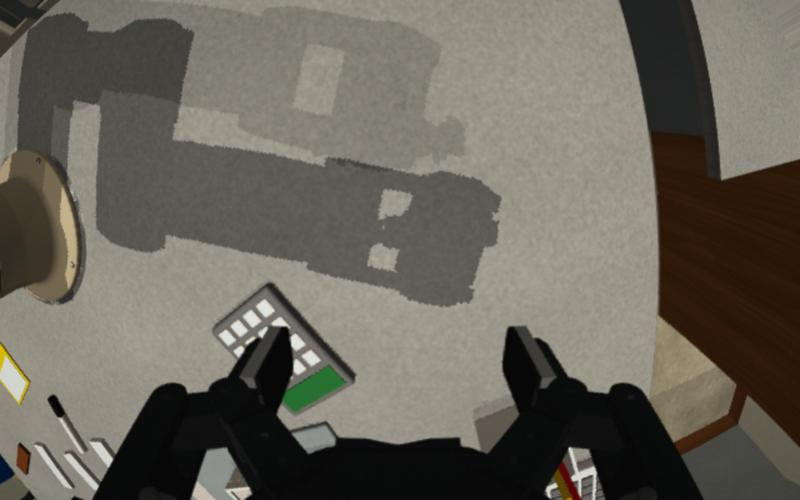

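The wrist view faces the area on the robot side of the fingers, with the fingers at the bottom at rows ≥330/500 and the calculator at (285,345). The move was refused because every row needs all seven keys, so I repeat it.

>>> carry_out --targets '[{"x": 0.05, "y": -0.03, "z": 0.02, "ax": 0, "ay": 0, "az": 0, "hand": 1}, {"x": 0.1, "y": -0.06, "z": 0.05, "ax": 0, "ay": 0, "az": 0, "hand": 1}, {"x": 0.15, "y": -0.09, "z": 0.05, "ax": 0, "ay": 0, "az": 0, "hand": 1}, {"x": 0.2, "y": -0.12, "z": 0.05, "ax": 0, "ay": 0, "az": 0, "hand": 1}, {"x": 0.25, "y": -0.15, "z": 0.05, "ax": 0, "ay": 0, "az": 0, "hand": 1}]' --grip_force 40

```text
time_s: 0.82
eef_pos: [388.4, 355.6, 281.3]
ee_rot: [0.701, 0.093, 0.701, -0.093]
force: [0.4, 1.7, 0.3]
grip_width: 0.999
```

>>> carry_out --targets '[{"x": 0.05, "y": -0.03, "z": 0, "ax": 0, "ay": 0, "az": 0, "hand": 1}, {"x": 0.1, "y": -0.06, "z": 0, "ax": 0, "ay": 0, "az": 0, "hand": 1}, {"x": 0.15, "y": -0.094, "z": 0, "ax": 0, "ay": 0, "az": 0, "hand": 0}, {"x": 0.15, "y": -0.094, "z": 0, "ax": 0, "ay": 0, "az": 0, "hand": 0}, {"x": 0.15, "y": -0.094, "z": 0, "ax": 0, "ay": 0, "az": 0, "hand": 0}]'

```text
time_s: 1.45
eef_pos: [536.6, 263.0, 281.0]
ee_rot: [0.701, 0.093, 0.701, -0.093]
force: [-0.6, 0.5, -0.4]
grip_width: 0.501
```

```bash
python3 - <<'E'
from h import *
s=ctrl.sense();print(s['time_s'],s['eef_pos'],s['joints'],s['grip_width'])
ci=viewer.camera_info("wrist");w=viewer.capture("wrist");cv2.imwrite("pics/w1.png",w)
import pickle;pickle.dump(ci,open("w1.pkl","wb"))
cv2.imwrite("pics/w1b.png",cv2.resize(w[100:340,130:510],(800,505),interpolation=cv2.INTER_CUBIC))
E
```

```text
1.45 [536.60050719 263.01106533 281.02176154] [ 2.59757878e-01  4.51373072e-01  1.17221856e+00  2.49561212e-04
  1.51872447e+00 -1.04717171e+00] 0.5005336008442717
```

View pics/w1b.png

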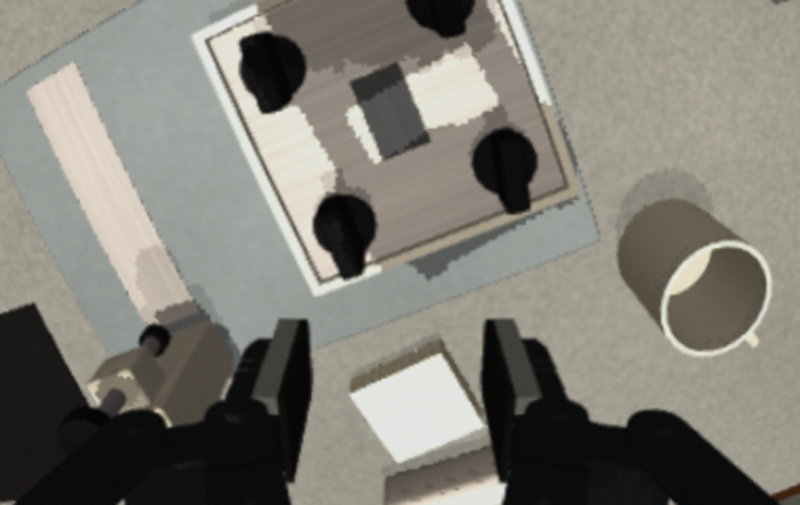

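The wrist view (crop ×2.1) shows knob b at (272,70), a at (440,5, cut off), c at (345,225) and d at (505,160), with the plunger cap at (90,430). The bars need contrast, so I shift the view to include all four and brighten it.

>>> carry_out --targets '[{"x": -0.03, "y": 0.02, "z": 0.0, "ax": 0, "ay": 0, "az": 0, "hand": 0}, {"x": -0.03, "y": 0.02, "z": 0.0, "ax": 0, "ay": 0, "az": 0, "hand": 0}]'

```text
time_s: 1.75
eef_pos: [504.8, 284.8, 282.2]
ee_rot: [0.701, 0.092, 0.701, -0.091]
force: [-0.7, 0.0, -0.5]
grip_width: 0.496
```

```bash
python3 - <<'E'
from h import *
s=ctrl.sense();print(s['time_s'],s['eef_pos'])
ci=viewer.camera_info("wrist");w=viewer.capture("wrist");cv2.imwrite("pics/w2.png",w)
import pickle;pickle.dump(ci,open("w2.pkl","wb"))
g=(255*np.clip(w/255.*1.0,0,1)**0.35).astype(np.uint8)
k=(w.max(2)<40).astype(np.uint8)
n,l,st,ce=cv2.connectedComponentsWithStats(k)
tiles=[]
for i in range(1,n):
    if 250<st[i,4]<3000:print(st[i],ce[i])
cv2.imwrite("pics/w2b.png",cv2.resize(g[60:270,180:420],(800,700),interpolation=cv2.INTER_CUBIC)[:600])
E
```

```text
1.75 [504.80758697 284.77844137 282.17772008]
[573   0  45  12 313] [591.52076677   3.51757188]
[516  97  52  13 292] [543.07876712 102.29452055]
[312 112  31  39 830] [327.47951807 129.93012048]
[235 146  30  39 807] [249.65551425 163.42750929]
[343 190  29  40 775] [357.97290323 207.72903226]
[271 220  27  39 721] [284.22330097 236.4479889 ]
[ 36 348  51  52 874] [ 58.18764302 376.14187643]
[ 21 366  37  34 566] [ 36.76501767 385.08127208]
```

View pics/w2b.png

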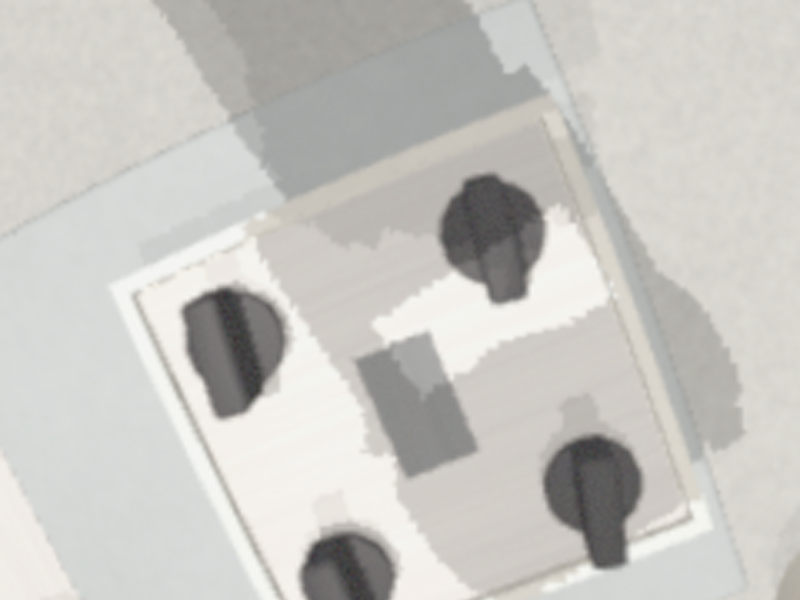

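```bash
python3 - <<'E'
from h import *
import pickle
ci=pickle.load(open("w2.pkl","rb"))
D=dict(a=(492,230),b=(237,340),c=(347,578),d=(592,483))
f=lambda p:(180+p[0]/3.3333,60+p[1]/3.3333)
for z in (40,50,60,70,80):
    P={k:onz("wrist",*f(v),z,ci)[:2] for k,v in D.items()}
    d=[np.linalg.norm(P[i]-P[j]) for i,j in("ab","bc","cd","da")]
    v=P['c']-P['b']+P['d']-P['a'];print(z,np.round(d,1),{k:np.round(p,1).tolist() for k,p in P.items()},round(np.degrees(np.arctan2(v[1],v[0])),1), np.round(sum(P.values())/4,1))
# bar edges, at z
z=100
for n,p,q in [("b1",(185,310),(218,415)),("b2",(215,295),(245,410)),("a",(480,180),(497,300)),("a2",(500,180),(522,295)),("d1",(576,440),(597,567)),("d2",(600,440),(625,560))]:
    A=onz("wrist",*f(p),z,ci);B=onz("wrist",*f(q),z,ci);v=B-A;print(n,np.linalg.norm(v).round(1),np.degrees(np.arctan2(v[1],v[0])).round(1))
# enlarge each knob
g=(255*np.clip(cv2.imread("pics/w2.png")/130.,0,1)**0.5).astype(np.uint8)
T=[cv2.resize(g[int(c[1])-26:int(c[1])+26,int(c[0])-26:int(c[0])+26],(396,297 if 0 else 396),interpolation=cv2.INTER_LANCZOS4)[:300] for c in [(250,167),(328,132),(285,240),(358,211)]]
T=[cv2.resize(g[int(c[1])-26:int(c[1])+26,int(c[0])-26:int(c[0])+26],(300,300),interpolation=cv2.INTER_LANCZOS4) for c in [(250,167),(328,132),(285,240),(358,211)]]
cv2.imwrite("pics/k.png",np.vstack([np.hstack(T[:2]),np.hstack(T[2:])]))
E
```

```text
40 [105.5 106.3 106.4 106.7] {'a': [460.4, 309.4], 'b': [474.9, 204.9], 'c': [580.5, 217.6], 'd': [566.1, 323.1]} 7.1 [520.5 263.7]
50 [102.8 103.6 103.7 103.9] {'a': [459.5, 309.3], 'b': [473.7, 207.5], 'c': [576.5, 219.9], 'd': [562.5, 322.6]} 7.1 [518.1 264.8]
60 [100.  100.8 100.9 101.1] {'a': [458.6, 309.2], 'b': [472.4, 210.1], 'c': [572.5, 222.2], 'd': [558.9, 322.1]} 7.1 [515.6 265.9]
70 [97.3 98.  98.1 98.3] {'a': [457.7, 309.1], 'b': [471.2, 212.8], 'c': [568.5, 224.5], 'd': [555.3, 321.7]} 7.1 [513.2 267. ]
80 [94.5 95.3 95.3 95.6] {'a': [456.9, 309.0], 'b': [469.9, 215.4], 'c': [564.5, 226.8], 'd': [551.6, 321.2]} 7.1 [510.7 268.1]
b1 36.5 -0.5
b2 39.2 -3.1
a 38.4 -6.6
a2 37.1 -3.7
d1 46.3 -3.6
d2 44.2 -0.9
```

View pics/k.png

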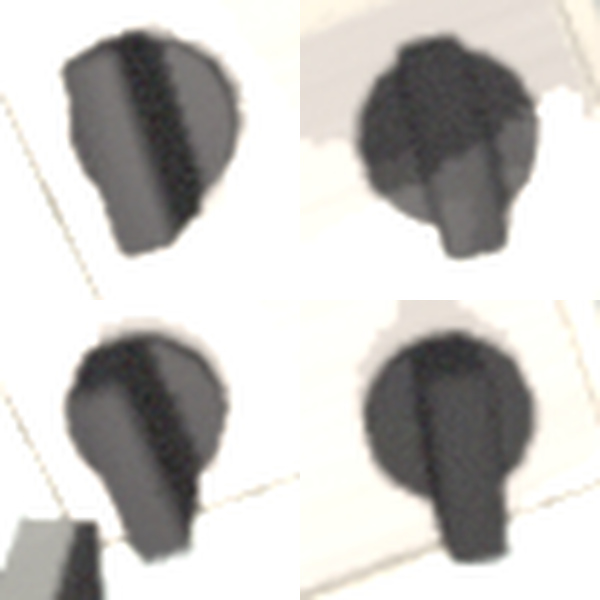

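```bash
python3 - <<'E'
from h import *
import pickle
ci=pickle.load(open("w2.pkl","rb"))
C=dict(b=(250,167,0,0),a=(328,132,300,0),c=(285,240,0,300),d=(358,211,300,300))
Q=dict(b=[(65,72),(118,52),(168,240),(125,254)],a=[(400,52),(460,38),(508,245),(447,256)],c=[(78,390),(130,375),(188,548),(145,560)],d=[(415,372),(483,368),(507,552),(452,561)])
for k,q in Q.items():
    o=C[k]
    P=np.array([onz("wrist",o[0]-26+(u-o[2]+.0)/5.77,o[1]-26+(v-o[3])/5.77,92,ci)[:2] for u,v in q])
    e1=P[3]-P[0];e2=P[2]-P[1]
    print(k,P.mean(0).round(1),"len",np.linalg.norm(e1).round(1),np.linalg.norm(e2).round(1),"w",np.linalg.norm(P[1]-P[0]).round(1),"ang",[np.degrees(np.arctan2(e[1],e[0])).round(1) for e in(e1,e2,e1+e2)])
E
```

```text
b [472.8 209.3] len 37.7 38.0 w 11.3 ang [np.float64(0.3), np.float64(-2.8), np.float64(-1.3)]
a [458.9 309.3] len 39.3 39.8 w 11.3 ang [np.float64(-1.9), np.float64(-1.5), np.float64(-1.7)]
c [571.9 223.7] len 41.0 41.0 w 11.4 ang [np.float64(2.2), np.float64(-0.0), np.float64(1.1)]
d [558.5 321.7] len 41.3 39.8 w 13.4 ang [np.float64(-2.1), np.float64(-4.8), np.float64(-3.4)]
```

The bars fit the stated size (≈40×12–13 mm at z 92). All lie at yaw ≈ −1.3°, with the discs at z≈61. Knob axes: a (459,309), b (472.6,209.7), c (572,223), d (558.6,322). I start with knob a, jaw yaw +0.24 rad from now.

>>> carry_out --targets '[{"x": -0.048, "y": 0.026, "z": -0.05, "ax": 0, "ay": 0, "az": 0.12, "hand": 0}, {"x": -0.048, "y": 0.026, "z": -0.11, "ax": 0, "ay": 0, "az": 0.24, "hand": 0}, {"x": -0.048, "y": 0.026, "z": -0.16, "ax": 0, "ay": 0, "az": 0.24, "hand": 0}, {"x": -0.048, "y": 0.026, "z": -0.18, "ax": 0, "ay": 0, "az": 0.24, "hand": 0}, {"x": -0.048, "y": 0.026, "z": -0.18, "ax": 0, "ay": 0, "az": 0.24, "hand": 0}]'

```text
time_s: 2.42
eef_pos: [458.5, 308.6, 100.3]
ee_rot: [0.706, 0.008, 0.708, -0.009]
force: [-0.3, -0.2, 0.7]
grip_width: 0.502
```

>>> carry_out --targets '[{"x": 0, "y": 0, "z": -0.02, "ax": 0, "ay": 0, "az": 0, "hand": 0}, {"x": 0, "y": 0, "z": -0.034, "ax": 0, "ay": 0, "az": 0, "hand": 0}, {"x": 0, "y": 0, "z": -0.034, "ax": 0, "ay": 0, "az": 0, "hand": -1}, {"x": 0, "y": 0, "z": -0.034, "ax": 0, "ay": 0, "az": 0, "hand": -1}, {"x": 0, "y": 0, "z": -0.034, "ax": 0, "ay": 0, "az": 0, "hand": -1}]'

```text
time_s: 3.05
eef_pos: [459.5, 308.9, 68.5]
ee_rot: [0.708, 0.009, 0.706, -0.008]
force: [-0.3, -1.3, 5.1]
grip_width: 0.157
```

```bash
python3 - <<'E'
from h import *
s=ctrl.sense();print({k:np.round(v,3) for k,v in s.items()})
E
```

```text
{'time_s': np.float64(3.05), 'joints': array([ 0.38 ,  0.553,  1.6  , -0.   ,  0.987, -1.167]), 'dq': array([ 0.   , -0.002,  0.   , -0.001, -0.001,  0.001]), 'tau': array([ 6.3300e-01, -4.4166e+01, -2.0118e+01,  2.9500e-01, -3.0900e-01,
        1.7000e-02]), 'eef_pos': array([459.53 , 308.91 ,  68.464]), 'ee_rot': array([ 0.708,  0.009,  0.706, -0.008]), 'force': array([-0.283, -1.307,  5.095]), 'wrist_torque': array([-0.315,  0.109,  0.062]), 'grip_width': np.float64(0.157)}
```

>>> carry_out --targets '[{"x": 0, "y": 0, "z": 0.003, "ax": 0, "ay": 0, "az": 0, "hand": -1}, {"x": 0, "y": 0, "z": 0.003, "ax": 0, "ay": 0, "az": -0.17, "hand": -1}, {"x": 0, "y": 0, "z": 0.003, "ax": 0, "ay": 0, "az": -0.34, "hand": -1}, {"x": 0, "y": 0, "z": 0.003, "ax": 0, "ay": 0, "az": -0.51, "hand": -1}, {"x": 0, "y": 0, "z": 0.003, "ax": 0, "ay": 0, "az": -0.68, "hand": -1}]'

```text
time_s: 3.68
eef_pos: [458.8, 307.6, 68.7]
ee_rot: [0.663, 0.245, 0.663, -0.247]
force: [5.9, -5.9, -14.5]
grip_width: 0.157
```

>>> carry_out --targets '[{"x": 0, "y": 0, "z": 0, "ax": 0, "ay": 0, "az": -0.17, "hand": -1}, {"x": 0, "y": 0, "z": 0, "ax": 0, "ay": 0, "az": -0.34, "hand": -1}, {"x": 0, "y": 0, "z": 0, "ax": 0, "ay": 0, "az": -0.5, "hand": -1}, {"x": 0, "y": 0, "z": 0, "ax": 0, "ay": 0, "az": -0.52, "hand": -1}, {"x": 0, "y": 0, "z": 0, "ax": 0, "ay": 0, "az": -0.52, "hand": -1}]'

```text
time_s: 4.3
eef_pos: [458.0, 307.0, 68.7]
ee_rot: [0.578, 0.404, 0.579, -0.408]
force: [2.1, -9.1, -11.1]
grip_width: 0.153
```

```bash
python3 - <<'E'
from h import *
s=ctrl.sense();print({k:np.round(v,3) for k,v in s.items()})
E
```

```text
{'time_s': np.float64(4.3), 'joints': array([ 0.379,  0.551,  1.602, -0.003,  0.993,  0.034]), 'dq': array([-0.001,  0.   , -0.   ,  0.001,  0.001, -0.007]), 'tau': array([ 4.6090e+00, -5.3255e+01, -2.5568e+01,  1.7740e+00, -2.9800e-01,
        5.3000e-02]), 'eef_pos': array([457.978, 306.984,  68.661]), 'ee_rot': array([ 0.578,  0.404,  0.579, -0.408]), 'force': array([  2.055,  -9.112, -11.064]), 'wrist_torque': array([-1.352, -0.41 ,  0.005]), 'grip_width': np.float64(0.153)}
```

>>> carry_out --targets '[{"x": 0, "y": 0, "z": 0, "ax": 0, "ay": 0, "az": 0, "hand": 0}, {"x": 0, "y": 0, "z": 0, "ax": 0, "ay": 0, "az": 0, "hand": 0}, {"x": 0, "y": 0, "z": 0.045, "ax": 0, "ay": 0, "az": 0, "hand": 0}, {"x": 0.03, "y": -0.02, "z": 0.05, "ax": 0, "ay": 0, "az": 0.17, "hand": 0}, {"x": 0.06, "y": -0.045, "z": 0.05, "ax": 0, "ay": 0, "az": 0.34, "hand": 0}]'

```text
time_s: 4.92
eef_pos: [520.0, 264.0, 121.8]
ee_rot: [0.641, 0.301, 0.64, -0.299]
force: [-0.0, -0.2, -0.3]
grip_width: 0.501
```

>>> carry_out --targets '[{"x": 0.03, "y": -0.02, "z": 0, "ax": 0, "ay": 0, "az": 0.17, "hand": 0}, {"x": 0.053, "y": -0.0425, "z": 0, "ax": 0, "ay": 0, "az": 0.34, "hand": 0}, {"x": 0.053, "y": -0.0425, "z": 0, "ax": 0, "ay": 0, "az": 0.52, "hand": 0}, {"x": 0.053, "y": -0.0425, "z": 0, "ax": 0, "ay": 0, "az": 0.69, "hand": 0}, {"x": 0.053, "y": -0.0425, "z": 0, "ax": 0, "ay": 0, "az": 0.86, "hand": 0}]'

```text
time_s: 5.55
eef_pos: [572.1, 221.6, 120.7]
ee_rot: [0.707, 0.007, 0.707, -0.006]
force: [-0.7, -0.5, 0.6]
grip_width: 0.497
```

>>> carry_out --targets '[{"x": 0, "y": 0, "z": 0, "ax": 0, "ay": 0, "az": 0, "hand": 0}, {"x": 0, "y": 0, "z": -0.03, "ax": 0, "ay": 0, "az": 0, "hand": 0}, {"x": 0, "y": 0, "z": -0.048, "ax": 0, "ay": 0, "az": 0, "hand": 0}, {"x": 0, "y": 0, "z": -0.048, "ax": 0, "ay": 0, "az": 0, "hand": -1}, {"x": 0, "y": 0, "z": -0.048, "ax": 0, "ay": 0, "az": 0, "hand": -1}]'

```text
time_s: 6.18
eef_pos: [572.4, 222.3, 72.9]
ee_rot: [0.708, 0.009, 0.707, -0.008]
force: [3.7, 5.8, -5.2]
grip_width: 0.153
```

>>> carry_out --targets '[{"x": 0, "y": 0, "z": 0, "ax": 0, "ay": 0, "az": 0, "hand": -1}, {"x": 0, "y": 0, "z": 0, "ax": 0, "ay": 0, "az": -0.17, "hand": -1}, {"x": 0, "y": 0, "z": 0, "ax": 0, "ay": 0, "az": -0.34, "hand": -1}, {"x": 0, "y": 0, "z": 0, "ax": 0, "ay": 0, "az": -0.51, "hand": -1}, {"x": 0, "y": 0, "z": 0, "ax": 0, "ay": 0, "az": -0.68, "hand": -1}]'

```text
time_s: 6.8
eef_pos: [571.6, 220.6, 72.8]
ee_rot: [0.663, 0.245, 0.663, -0.246]
force: [-2.9, -5.2, -2.5]
grip_width: 0.157
```

>>> carry_out --targets '[{"x": 0, "y": 0, "z": 0, "ax": 0, "ay": 0, "az": -0.17, "hand": -1}, {"x": 0, "y": 0, "z": 0, "ax": 0, "ay": 0, "az": -0.34, "hand": -1}, {"x": 0, "y": 0, "z": 0, "ax": 0, "ay": 0, "az": -0.5, "hand": -1}, {"x": 0, "y": 0, "z": 0, "ax": 0, "ay": 0, "az": -0.52, "hand": -1}, {"x": 0, "y": 0, "z": 0, "ax": 0, "ay": 0, "az": -0.52, "hand": -1}]'

```text
time_s: 7.42
eef_pos: [570.4, 219.8, 72.8]
ee_rot: [0.578, 0.404, 0.579, -0.408]
force: [-9.5, -9.6, 3.6]
grip_width: 0.154
```

>>> carry_out --targets '[{"x": 0, "y": 0, "z": 0, "ax": 0, "ay": 0, "az": 0, "hand": 0}, {"x": 0, "y": 0, "z": 0, "ax": 0, "ay": 0, "az": 0, "hand": 0}, {"x": 0, "y": 0, "z": 0.045, "ax": 0, "ay": 0, "az": 0, "hand": 0}, {"x": -0.03, "y": -0.006, "z": 0.05, "ax": 0, "ay": 0, "az": 0.17, "hand": 0}, {"x": -0.06, "y": -0.012, "z": 0.05, "ax": 0, "ay": 0, "az": 0.34, "hand": 0}]'

```text
time_s: 8.05
eef_pos: [511.7, 209.4, 123.4]
ee_rot: [0.641, 0.301, 0.639, -0.3]
force: [0.4, -0.2, -0.1]
grip_width: 0.498
```

>>> carry_out --targets '[{"x": -0.03, "y": 0, "z": 0, "ax": 0, "ay": 0, "az": 0.17, "hand": 0}, {"x": -0.042, "y": 0, "z": 0, "ax": 0, "ay": 0, "az": 0.34, "hand": 0}, {"x": -0.042, "y": 0, "z": 0, "ax": 0, "ay": 0, "az": 0.52, "hand": 0}, {"x": -0.042, "y": 0, "z": 0, "ax": 0, "ay": 0, "az": 0.69, "hand": 0}, {"x": -0.042, "y": 0, "z": 0, "ax": 0, "ay": 0, "az": 0.86, "hand": 0}]'

```text
time_s: 8.68
eef_pos: [470.3, 209.6, 122.9]
ee_rot: [0.708, 0.007, 0.707, -0.006]
force: [0.5, -0.2, -0.4]
grip_width: 0.5
```

>>> carry_out --targets '[{"x": 0, "y": 0, "z": 0, "ax": 0, "ay": 0, "az": 0, "hand": 0}, {"x": 0, "y": 0, "z": -0.03, "ax": 0, "ay": 0, "az": 0, "hand": 0}, {"x": 0, "y": 0, "z": -0.05, "ax": 0, "ay": 0, "az": 0, "hand": 0}, {"x": 0, "y": 0, "z": -0.05, "ax": 0, "ay": 0, "az": 0, "hand": -1}, {"x": 0, "y": 0, "z": -0.05, "ax": 0, "ay": 0, "az": 0, "hand": -1}]'

```text
time_s: 9.3
eef_pos: [470.3, 209.7, 73.1]
ee_rot: [0.707, 0.009, 0.707, -0.009]
force: [1.6, 0.9, -4.4]
grip_width: 0.154
```

>>> carry_out --targets '[{"x": 0, "y": 0, "z": 0, "ax": 0, "ay": 0, "az": 0, "hand": -1}, {"x": 0, "y": 0, "z": 0, "ax": 0, "ay": 0, "az": -0.17, "hand": -1}, {"x": 0, "y": 0, "z": 0, "ax": 0, "ay": 0, "az": -0.34, "hand": -1}, {"x": 0, "y": 0, "z": 0, "ax": 0, "ay": 0, "az": -0.51, "hand": -1}, {"x": 0, "y": 0, "z": 0, "ax": 0, "ay": 0, "az": -0.68, "hand": -1}]'

```text
time_s: 9.93
eef_pos: [470.3, 209.6, 73.0]
ee_rot: [0.663, 0.246, 0.663, -0.245]
force: [0.4, 2.1, -1.2]
grip_width: 0.153
```

>>> carry_out --targets '[{"x": 0, "y": 0, "z": 0, "ax": 0, "ay": 0, "az": -0.17, "hand": -1}, {"x": 0, "y": 0, "z": 0, "ax": 0, "ay": 0, "az": -0.34, "hand": -1}, {"x": 0, "y": 0, "z": 0, "ax": 0, "ay": 0, "az": -0.5, "hand": -1}, {"x": 0, "y": 0, "z": 0, "ax": 0, "ay": 0, "az": -0.52, "hand": -1}, {"x": 0, "y": 0, "z": 0, "ax": 0, "ay": 0, "az": -0.52, "hand": -1}]'

```text
time_s: 10.55
eef_pos: [470.2, 209.5, 73.0]
ee_rot: [0.579, 0.406, 0.579, -0.405]
force: [-1.2, 2.6, 6.0]
grip_width: 0.154
```

>>> carry_out --targets '[{"x": 0, "y": 0, "z": 0, "ax": 0, "ay": 0, "az": 0, "hand": 0}, {"x": 0, "y": 0, "z": 0, "ax": 0, "ay": 0, "az": 0, "hand": 0}, {"x": 0, "y": 0, "z": 0.045, "ax": 0, "ay": 0, "az": 0, "hand": 0}, {"x": 0.025, "y": 0.03, "z": 0.05, "ax": 0, "ay": 0, "az": 0.17, "hand": 0}, {"x": 0.05, "y": 0.06, "z": 0.05, "ax": 0, "ay": 0, "az": 0.34, "hand": 0}]'

```text
time_s: 11.18
eef_pos: [521.0, 270.0, 123.3]
ee_rot: [0.641, 0.301, 0.639, -0.3]
force: [-0.1, 0.0, -0.2]
grip_width: 0.5
```

>>> carry_out --targets '[{"x": 0.02, "y": 0.03, "z": 0, "ax": 0, "ay": 0, "az": 0.17, "hand": 0}, {"x": 0.0365, "y": 0.0515, "z": 0, "ax": 0, "ay": 0, "az": 0.34, "hand": 0}, {"x": 0.0365, "y": 0.0515, "z": 0, "ax": 0, "ay": 0, "az": 0.52, "hand": 0}, {"x": 0.0365, "y": 0.0515, "z": 0, "ax": 0, "ay": 0, "az": 0.69, "hand": 0}, {"x": 0.0365, "y": 0.0515, "z": 0, "ax": 0, "ay": 0, "az": 0.86, "hand": 0}]'

```text
time_s: 11.8
eef_pos: [556.4, 320.7, 121.9]
ee_rot: [0.707, 0.006, 0.707, -0.006]
force: [-0.4, -0.5, -0.3]
grip_width: 0.5
```

>>> carry_out --targets '[{"x": 0, "y": 0, "z": 0, "ax": 0, "ay": 0, "az": 0, "hand": 0}, {"x": 0, "y": 0, "z": -0.03, "ax": 0, "ay": 0, "az": 0, "hand": 0}, {"x": 0, "y": 0, "z": -0.05, "ax": 0, "ay": 0, "az": 0, "hand": 0}, {"x": 0, "y": 0, "z": -0.05, "ax": 0, "ay": 0, "az": 0, "hand": -1}, {"x": 0, "y": 0, "z": -0.05, "ax": 0, "ay": 0, "az": 0, "hand": -1}]'

```text
time_s: 12.42
eef_pos: [556.3, 321.6, 72.8]
ee_rot: [0.707, 0.01, 0.707, -0.008]
force: [0.8, 3.8, -5.7]
grip_width: 0.154
```

>>> carry_out --targets '[{"x": 0, "y": 0, "z": 0, "ax": 0, "ay": 0, "az": 0, "hand": -1}, {"x": 0, "y": 0, "z": 0, "ax": 0, "ay": 0, "az": -0.17, "hand": -1}, {"x": 0, "y": 0, "z": 0, "ax": 0, "ay": 0, "az": -0.34, "hand": -1}, {"x": 0, "y": 0, "z": 0, "ax": 0, "ay": 0, "az": -0.51, "hand": -1}, {"x": 0, "y": 0, "z": 0, "ax": 0, "ay": 0, "az": -0.68, "hand": -1}]'

```text
time_s: 13.05
eef_pos: [556.3, 321.7, 72.8]
ee_rot: [0.663, 0.246, 0.663, -0.245]
force: [0.4, 6.2, -4.8]
grip_width: 0.151
```

>>> carry_out --targets '[{"x": 0, "y": 0, "z": 0, "ax": 0, "ay": 0, "az": -0.17, "hand": -1}, {"x": 0, "y": 0, "z": 0, "ax": 0, "ay": 0, "az": -0.34, "hand": -1}, {"x": 0, "y": 0, "z": 0, "ax": 0, "ay": 0, "az": -0.5, "hand": -1}, {"x": 0, "y": 0, "z": 0, "ax": 0, "ay": 0, "az": -0.52, "hand": -1}, {"x": 0, "y": 0, "z": 0, "ax": 0, "ay": 0, "az": -0.52, "hand": -1}]'

```text
time_s: 13.68
eef_pos: [556.3, 321.8, 72.8]
ee_rot: [0.578, 0.407, 0.579, -0.406]
force: [0.6, 6.7, -4.5]
grip_width: 0.153
```

>>> carry_out --targets '[{"x": 0, "y": 0, "z": 0, "ax": 0, "ay": 0, "az": 0, "hand": 0}, {"x": 0, "y": 0, "z": 0, "ax": 0, "ay": 0, "az": 0, "hand": 0}, {"x": 0, "y": 0, "z": 0.06, "ax": 0, "ay": 0, "az": 0, "hand": 0}, {"x": 0, "y": 0, "z": 0.12, "ax": 0, "ay": 0, "az": 0, "hand": 0}, {"x": 0, "y": 0, "z": 0.18, "ax": 0, "ay": 0, "az": 0, "hand": 0}]'

```text
time_s: 14.3
eef_pos: [556.3, 320.5, 255.0]
ee_rot: [0.579, 0.407, 0.578, -0.406]
force: [1.1, 0.5, 1.1]
grip_width: 0.497
```

>>> carry_out --targets '[{"x": -0.03, "y": -0.04, "z": 0.02, "ax": 0, "ay": 0, "az": 0, "hand": 0}, {"x": -0.06, "y": -0.08, "z": 0.02, "ax": 0, "ay": 0, "az": 0, "hand": 0}, {"x": -0.06, "y": -0.1, "z": 0.02, "ax": 0, "ay": 0, "az": 0, "hand": 0}, {"x": -0.06, "y": -0.1, "z": 0.02, "ax": 0, "ay": 0, "az": 0, "hand": 0}]'

```text
time_s: 14.8
eef_pos: [497.1, 219.9, 272.9]
ee_rot: [0.579, 0.407, 0.578, -0.406]
force: [-0.2, 0.4, -1.1]
grip_width: 0.502
```

```bash
python3 - <<'E'
from h import *
s=ctrl.sense();print(s['time_s'],s['eef_pos'])
ci=viewer.camera_info("wrist");w=viewer.capture("wrist");cv2.imwrite("pics/w3.png",w)
import pickle;pickle.dump(ci,open("w3.pkl","wb"))
for k,p in dict(a=(457,308.7),b=(470.2,209.6),c=(569.5,221.8),d=(556.4,321)).items(): print(k,proj("wrist",(*p,62),ci),proj("wrist",(*p,92),ci))
g=(255*np.clip(w/160.,0,1)**0.5).astype(np.uint8)
cv2.imwrite("pics/w3b.png",cv2.resize(g,(800,500),interpolation=cv2.INTER_CUBIC))
E
```

```text
14.8 [497.0742834  219.94970558 272.94309198]
a [309.71971289  89.98539021] [309.02665485  88.68854565]
b [292.01516719 174.55773971] [289.84211369 180.85083488]
c [373.91407281 192.76382019] [378.5827264  200.41910642]
d [395.19097482 111.29724482] [402.0889003  112.14738726]
```

View pics/w3b.png

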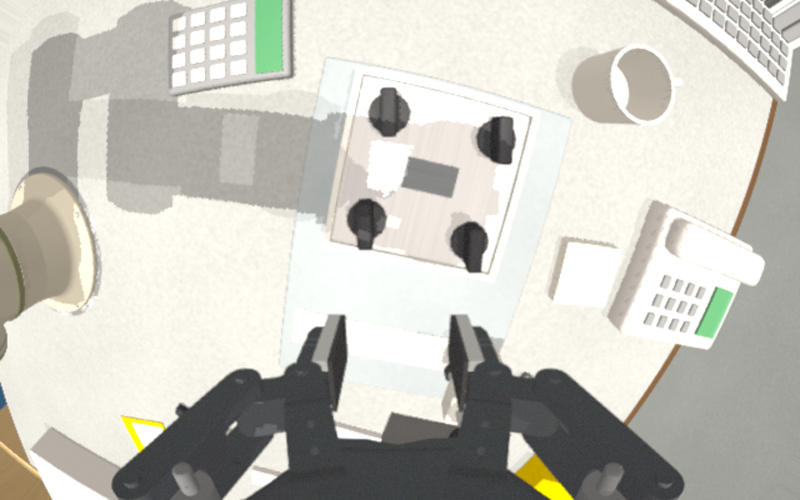

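The bars all stand square to the jaws, so round 1 turned all four alike. Round 2 starts at knob a.

>>> carry_out --targets '[{"x": -0.03, "y": 0.04, "z": -0.04, "ax": 0, "ay": 0, "az": 0, "hand": 0}, {"x": -0.0394, "y": 0.0877, "z": -0.08, "ax": 0, "ay": 0, "az": 0, "hand": 0}, {"x": -0.0394, "y": 0.0877, "z": -0.13, "ax": 0, "ay": 0, "az": 0, "hand": 0}, {"x": -0.0394, "y": 0.0877, "z": -0.15, "ax": 0, "ay": 0, "az": 0, "hand": 0}, {"x": -0.0394, "y": 0.0877, "z": -0.15, "ax": 0, "ay": 0, "az": 0, "hand": 0}]'

```text
time_s: 15.48
eef_pos: [456.7, 309.2, 120.7]
ee_rot: [0.578, 0.405, 0.58, -0.407]
force: [-0.0, 0.4, 1.0]
grip_width: 0.502
```

>>> carry_out --targets '[{"x": 0, "y": 0, "z": -0.03, "ax": 0, "ay": 0, "az": 0, "hand": 0}, {"x": 0, "y": 0, "z": -0.05, "ax": 0, "ay": 0, "az": 0, "hand": 0}, {"x": 0, "y": 0, "z": -0.05, "ax": 0, "ay": 0, "az": 0, "hand": -1}, {"x": 0, "y": 0, "z": -0.05, "ax": 0, "ay": 0, "az": 0, "hand": -1}, {"x": 0, "y": 0, "z": -0.05, "ax": 0, "ay": 0, "az": 0, "hand": -1}]'

```text
time_s: 16.1
eef_pos: [457.4, 308.9, 73.6]
ee_rot: [0.579, 0.407, 0.579, -0.406]
force: [-2.6, -0.3, 5.1]
grip_width: 0.153
```

>>> carry_out --targets '[{"x": 0, "y": 0, "z": 0, "ax": 0, "ay": 0, "az": -0.17, "hand": -1}, {"x": 0, "y": 0, "z": 0, "ax": 0, "ay": 0, "az": -0.34, "hand": -1}, {"x": 0, "y": 0, "z": 0, "ax": 0, "ay": 0, "az": -0.51, "hand": -1}, {"x": 0, "y": 0, "z": 0, "ax": 0, "ay": 0, "az": -0.68, "hand": -1}, {"x": 0, "y": 0, "z": 0, "ax": 0, "ay": 0, "az": -0.85, "hand": -1}]'

```text
time_s: 16.73
eef_pos: [457.4, 308.8, 73.6]
ee_rot: [0.358, 0.61, 0.358, -0.609]
force: [-3.9, -0.8, 6.0]
grip_width: 0.157
```

>>> carry_out --targets '[{"x": 0, "y": 0, "z": 0, "ax": 0, "ay": 0, "az": -0.17, "hand": -1}, {"x": 0, "y": 0, "z": 0, "ax": 0, "ay": 0, "az": -0.3, "hand": -1}, {"x": 0, "y": 0, "z": 0, "ax": 0, "ay": 0, "az": -0.35, "hand": -1}, {"x": 0, "y": 0, "z": 0, "ax": 0, "ay": 0, "az": -0.35, "hand": -1}]'

```text
time_s: 17.23
eef_pos: [457.1, 308.5, 73.8]
ee_rot: [0.251, 0.662, 0.25, -0.661]
force: [-4.5, -2.2, 9.0]
grip_width: 0.156
```

```bash
python3 - <<'E'
from h import *
s=ctrl.sense();print({k:np.round(v,3) for k,v in s.items()})
E
```

```text
{'time_s': np.float64(17.225), 'joints': array([ 0.382,  0.541,  1.603, -0.003,  0.997,  1.23 ]), 'dq': array([ 0.001, -0.001, -0.001,  0.   ,  0.002, -0.016]), 'tau': array([ -3.302, -43.305, -21.814,   1.673,  -1.448,   3.092]), 'eef_pos': array([457.078, 308.51 ,  73.787]), 'ee_rot': array([ 0.251,  0.662,  0.25 , -0.661]), 'force': array([-4.473, -2.231,  8.979]), 'wrist_torque': array([-0.427,  0.887,  2.836]), 'grip_width': np.float64(0.156)}
```

The hard stop is reached (2.8 N m). Next are c, b and d.

>>> carry_out --targets '[{"x": 0, "y": 0, "z": 0, "ax": 0, "ay": 0, "az": 0, "hand": 0}, {"x": 0, "y": 0, "z": 0, "ax": 0, "ay": 0, "az": 0, "hand": 0}, {"x": 0, "y": 0, "z": 0.045, "ax": 0, "ay": 0, "az": 0, "hand": 0}, {"x": 0.03, "y": -0.02, "z": 0.05, "ax": 0, "ay": 0, "az": 0.17, "hand": 0}, {"x": 0.06, "y": -0.045, "z": 0.05, "ax": 0, "ay": 0, "az": 0.34, "hand": 0}]'

```text
time_s: 17.85
eef_pos: [518.2, 263.3, 123.4]
ee_rot: [0.359, 0.61, 0.358, -0.609]
force: [-0.0, -0.1, -0.9]
grip_width: 0.496
```

>>> carry_out --targets '[{"x": 0.03, "y": -0.02, "z": 0, "ax": 0, "ay": 0, "az": 0.17, "hand": 0}, {"x": 0.0528, "y": -0.0417, "z": 0, "ax": 0, "ay": 0, "az": 0.34, "hand": 0}, {"x": 0.0528, "y": -0.0417, "z": 0, "ax": 0, "ay": 0, "az": 0.52, "hand": 0}, {"x": 0.0528, "y": -0.0417, "z": 0, "ax": 0, "ay": 0, "az": 0.69, "hand": 0}, {"x": 0.0528, "y": -0.0417, "z": 0, "ax": 0, "ay": 0, "az": 0.86, "hand": 0}]'

```text
time_s: 18.48
eef_pos: [570.0, 221.6, 122.3]
ee_rot: [0.58, 0.405, 0.58, -0.405]
force: [0.6, -0.4, -0.4]
grip_width: 0.504
```

>>> carry_out --targets '[{"x": 0, "y": 0, "z": 0, "ax": 0, "ay": 0, "az": 0, "hand": 0}, {"x": 0, "y": 0, "z": -0.03, "ax": 0, "ay": 0, "az": 0, "hand": 0}, {"x": 0, "y": 0, "z": -0.05, "ax": 0, "ay": 0, "az": 0, "hand": 0}, {"x": 0, "y": 0, "z": -0.05, "ax": 0, "ay": 0, "az": 0, "hand": -1}, {"x": 0, "y": 0, "z": -0.05, "ax": 0, "ay": 0, "az": 0, "hand": -1}]'

```text
time_s: 19.1
eef_pos: [569.7, 221.7, 73.0]
ee_rot: [0.578, 0.407, 0.579, -0.407]
force: [-0.5, 0.2, -4.1]
grip_width: 0.155
```

>>> carry_out --targets '[{"x": 0, "y": 0, "z": 0, "ax": 0, "ay": 0, "az": 0, "hand": -1}, {"x": 0, "y": 0, "z": 0, "ax": 0, "ay": 0, "az": -0.17, "hand": -1}, {"x": 0, "y": 0, "z": 0, "ax": 0, "ay": 0, "az": -0.34, "hand": -1}, {"x": 0, "y": 0, "z": 0, "ax": 0, "ay": 0, "az": -0.51, "hand": -1}, {"x": 0, "y": 0, "z": 0, "ax": 0, "ay": 0, "az": -0.68, "hand": -1}]'

```text
time_s: 19.73
eef_pos: [569.2, 221.7, 72.9]
ee_rot: [-0.408, -0.577, -0.409, 0.578]
force: [-6.7, -1.9, 2.9]
grip_width: 0.154
```

>>> carry_out --targets '[{"x": 0, "y": 0, "z": 0, "ax": 0, "ay": 0, "az": -0.17, "hand": -1}, {"x": 0, "y": 0, "z": 0, "ax": 0, "ay": 0, "az": -0.34, "hand": -1}, {"x": 0, "y": 0, "z": 0, "ax": 0, "ay": 0, "az": -0.5, "hand": -1}, {"x": 0, "y": 0, "z": 0, "ax": 0, "ay": 0, "az": -0.52, "hand": -1}, {"x": 0, "y": 0, "z": 0, "ax": 0, "ay": 0, "az": -0.52, "hand": -1}]'

```text
time_s: 20.35
eef_pos: [569.2, 222.3, 73.2]
ee_rot: [-0.251, -0.661, -0.25, 0.662]
force: [-5.7, -0.2, 4.1]
grip_width: 0.151
```

```bash
python3 - <<'E'
from h import *
s=ctrl.sense();print({k:np.round(s[k],3) for k in ('joints','force','wrist_torque','eef_pos')})
E
```

```text
{'joints': array([ 1.810e-01,  6.550e-01,  1.404e+00, -1.000e-03,  1.083e+00,
        1.029e+00]), 'force': array([-5.715, -0.237,  4.136]), 'wrist_torque': array([0.11 , 0.961, 2.763]), 'eef_pos': array([569.198, 222.284,  73.245])}
```

Knob c is home. Next b (shift −99.6, −12.3) and then d.

>>> carry_out --targets '[{"x": 0, "y": 0, "z": 0, "ax": 0, "ay": 0, "az": 0, "hand": 0}, {"x": 0, "y": 0, "z": 0, "ax": 0, "ay": 0, "az": 0, "hand": 0}, {"x": 0, "y": 0, "z": 0.045, "ax": 0, "ay": 0, "az": 0, "hand": 0}, {"x": -0.03, "y": -0.006, "z": 0.05, "ax": 0, "ay": 0, "az": 0.17, "hand": 0}, {"x": -0.06, "y": -0.0123, "z": 0.05, "ax": 0, "ay": 0, "az": 0.34, "hand": 0}]'

```text
time_s: 20.98
eef_pos: [509.7, 209.3, 123.3]
ee_rot: [0.358, 0.611, 0.358, -0.609]
force: [0.9, -0.1, -0.7]
grip_width: 0.496
```

>>> carry_out --targets '[{"x": -0.03, "y": 0, "z": 0, "ax": 0, "ay": 0, "az": 0.17, "hand": 0}, {"x": -0.0396, "y": 0, "z": 0, "ax": 0, "ay": 0, "az": 0.34, "hand": 0}, {"x": -0.0396, "y": 0, "z": 0, "ax": 0, "ay": 0, "az": 0.52, "hand": 0}, {"x": -0.0396, "y": 0, "z": 0, "ax": 0, "ay": 0, "az": 0.69, "hand": 0}, {"x": -0.0396, "y": 0, "z": 0, "ax": 0, "ay": 0, "az": 0.86, "hand": 0}]'

```text
time_s: 21.6
eef_pos: [470.6, 209.4, 122.7]
ee_rot: [0.58, 0.405, 0.579, -0.405]
force: [-0.2, 0.1, -0.9]
grip_width: 0.498
```

>>> carry_out --targets '[{"x": 0, "y": 0, "z": 0, "ax": 0, "ay": 0, "az": 0, "hand": 0}, {"x": 0, "y": 0, "z": -0.03, "ax": 0, "ay": 0, "az": 0, "hand": 0}, {"x": 0, "y": 0, "z": -0.05, "ax": 0, "ay": 0, "az": 0, "hand": 0}, {"x": 0, "y": 0, "z": -0.05, "ax": 0, "ay": 0, "az": 0, "hand": -1}, {"x": 0, "y": 0, "z": -0.05, "ax": 0, "ay": 0, "az": 0, "hand": -1}]'

```text
time_s: 22.22
eef_pos: [470.3, 209.5, 73.0]
ee_rot: [0.579, 0.407, 0.578, -0.407]
force: [-0.5, -1.2, -5.8]
grip_width: 0.158
```

>>> carry_out --targets '[{"x": 0, "y": 0, "z": 0, "ax": 0, "ay": 0, "az": 0, "hand": -1}, {"x": 0, "y": 0, "z": 0, "ax": 0, "ay": 0, "az": -0.17, "hand": -1}, {"x": 0, "y": 0, "z": 0, "ax": 0, "ay": 0, "az": -0.34, "hand": -1}, {"x": 0, "y": 0, "z": 0, "ax": 0, "ay": 0, "az": -0.51, "hand": -1}, {"x": 0, "y": 0, "z": 0, "ax": 0, "ay": 0, "az": -0.68, "hand": -1}]'

```text
time_s: 22.85
eef_pos: [470.2, 209.4, 73.0]
ee_rot: [-0.409, -0.577, -0.408, 0.577]
force: [-3.5, -1.3, 1.9]
grip_width: 0.154
```

>>> carry_out --targets '[{"x": 0, "y": 0, "z": 0, "ax": 0, "ay": 0, "az": -0.17, "hand": -1}, {"x": 0, "y": 0, "z": 0, "ax": 0, "ay": 0, "az": -0.34, "hand": -1}, {"x": 0, "y": 0, "z": 0, "ax": 0, "ay": 0, "az": -0.5, "hand": -1}, {"x": 0, "y": 0, "z": 0, "ax": 0, "ay": 0, "az": -0.52, "hand": -1}, {"x": 0, "y": 0, "z": 0, "ax": 0, "ay": 0, "az": -0.52, "hand": -1}]'

```text
time_s: 23.48
eef_pos: [469.4, 208.8, 73.1]
ee_rot: [-0.251, -0.661, -0.249, 0.662]
force: [-8.1, -6.0, 7.3]
grip_width: 0.158
```

```bash
python3 - <<'E'
from h import *
s=ctrl.sense();print({k:np.round(s[k],3) for k in ('joints','force','wrist_torque','eef_pos')})
E
```

```text
{'joints': array([ 0.192,  0.475,  1.718, -0.003,  0.951,  1.042]), 'force': array([-8.092, -6.028,  7.27 ]), 'wrist_torque': array([-1.088,  1.316,  2.064]), 'eef_pos': array([469.448, 208.791,  73.144])}
```

>>> carry_out --targets '[{"x": 0, "y": 0, "z": 0, "ax": 0, "ay": 0, "az": 0, "hand": 0}, {"x": 0, "y": 0, "z": 0, "ax": 0, "ay": 0, "az": 0, "hand": 0}, {"x": 0, "y": 0, "z": 0.045, "ax": 0, "ay": 0, "az": 0, "hand": 0}, {"x": 0.025, "y": 0.03, "z": 0.05, "ax": 0, "ay": 0, "az": 0.17, "hand": 0}, {"x": 0.05, "y": 0.06, "z": 0.05, "ax": 0, "ay": 0, "az": 0.34, "hand": 0}]'

```text
time_s: 24.1
eef_pos: [521.6, 270.5, 123.8]
ee_rot: [0.358, 0.611, 0.358, -0.609]
force: [-0.2, 0.1, -0.4]
grip_width: 0.502
```

>>> carry_out --targets '[{"x": 0.02, "y": 0.03, "z": 0, "ax": 0, "ay": 0, "az": 0.17, "hand": 0}, {"x": 0.0362, "y": 0.0517, "z": 0, "ax": 0, "ay": 0, "az": 0.34, "hand": 0}, {"x": 0.0362, "y": 0.0517, "z": 0, "ax": 0, "ay": 0, "az": 0.52, "hand": 0}, {"x": 0.0362, "y": 0.0517, "z": 0, "ax": 0, "ay": 0, "az": 0.69, "hand": 0}, {"x": 0.0362, "y": 0.0517, "z": 0, "ax": 0, "ay": 0, "az": 0.86, "hand": 0}]'

```text
time_s: 24.72
eef_pos: [556.7, 321.5, 122.5]
ee_rot: [0.58, 0.405, 0.58, -0.404]
force: [-0.3, 0.9, 0.1]
grip_width: 0.5
```

>>> carry_out --targets '[{"x": 0, "y": 0, "z": 0, "ax": 0, "ay": 0, "az": 0, "hand": 0}, {"x": 0, "y": 0, "z": -0.03, "ax": 0, "ay": 0, "az": 0, "hand": 0}, {"x": 0, "y": 0, "z": -0.05, "ax": 0, "ay": 0, "az": 0, "hand": 0}, {"x": 0, "y": 0, "z": -0.05, "ax": 0, "ay": 0, "az": 0, "hand": -1}, {"x": 0, "y": 0, "z": -0.05, "ax": 0, "ay": 0, "az": 0, "hand": -1}]'

```text
time_s: 25.35
eef_pos: [556.6, 321.3, 73.1]
ee_rot: [0.579, 0.407, 0.578, -0.406]
force: [1.5, -0.1, -3.9]
grip_width: 0.153
```

>>> carry_out --targets '[{"x": 0, "y": 0, "z": 0, "ax": 0, "ay": 0, "az": 0, "hand": -1}, {"x": 0, "y": 0, "z": 0, "ax": 0, "ay": 0, "az": -0.17, "hand": -1}, {"x": 0, "y": 0, "z": 0, "ax": 0, "ay": 0, "az": -0.34, "hand": -1}, {"x": 0, "y": 0, "z": 0, "ax": 0, "ay": 0, "az": -0.51, "hand": -1}, {"x": 0, "y": 0, "z": 0, "ax": 0, "ay": 0, "az": -0.68, "hand": -1}]'

```text
time_s: 25.98
eef_pos: [556.3, 321.3, 73.1]
ee_rot: [0.409, 0.577, 0.408, -0.577]
force: [-2.2, -0.1, 0.2]
grip_width: 0.158
```

>>> carry_out --targets '[{"x": 0, "y": 0, "z": 0, "ax": 0, "ay": 0, "az": -0.17, "hand": -1}, {"x": 0, "y": 0, "z": 0, "ax": 0, "ay": 0, "az": -0.34, "hand": -1}, {"x": 0, "y": 0, "z": 0, "ax": 0, "ay": 0, "az": -0.5, "hand": -1}, {"x": 0, "y": 0, "z": 0, "ax": 0, "ay": 0, "az": -0.52, "hand": -1}, {"x": 0, "y": 0, "z": 0, "ax": 0, "ay": 0, "az": -0.52, "hand": -1}]'

```text
time_s: 26.6
eef_pos: [556.5, 321.8, 73.3]
ee_rot: [0.25, 0.662, 0.25, -0.661]
force: [-3.2, 2.3, 5.7]
grip_width: 0.157
```

```bash
python3 - <<'E'
from h import *
s=ctrl.sense();print({k:np.round(s[k],3) for k in ('joints','force','wrist_torque','eef_pos')})
E
```

```text
{'joints': array([ 0.342,  0.717,  1.291, -0.   ,  1.132,  1.19 ]), 'force': array([-3.151,  2.344,  5.687]), 'wrist_torque': array([0.341, 0.47 , 2.899]), 'eef_pos': array([556.537, 321.772,  73.291])}
```

All four knobs are at their stops (2–2.9 N m). I release, lift, turn the tool back and look at the stamp from near.

>>> carry_out --targets '[{"x": 0, "y": 0, "z": 0, "ax": 0, "ay": 0, "az": 0, "hand": 0}, {"x": 0, "y": 0, "z": 0, "ax": 0, "ay": 0, "az": 0, "hand": 0}, {"x": 0, "y": 0, "z": 0.06, "ax": 0, "ay": 0, "az": 0, "hand": 0}, {"x": 0, "y": 0, "z": 0.12, "ax": 0, "ay": 0, "az": 0.17, "hand": 0}, {"x": 0, "y": 0, "z": 0.18, "ax": 0, "ay": 0, "az": 0.34, "hand": 0}]'

```text
time_s: 27.22
eef_pos: [556.4, 320.9, 254.3]
ee_rot: [0.358, 0.61, 0.358, -0.61]
force: [0.3, -0.8, -0.0]
grip_width: 0.505
```

>>> carry_out --targets '[{"x": 0, "y": -0.04, "z": 0.02, "ax": 0, "ay": 0, "az": 0.17, "hand": 0}, {"x": 0, "y": -0.08, "z": 0.04, "ax": 0, "ay": 0, "az": 0.34, "hand": 0}, {"x": 0, "y": -0.12, "z": 0.04, "ax": 0, "ay": 0, "az": 0.51, "hand": 0}, {"x": 0, "y": -0.16, "z": 0.04, "ax": 0, "ay": 0, "az": 0.68, "hand": 0}, {"x": 0, "y": -0.2, "z": 0.04, "ax": 0, "ay": 0, "az": 0.85, "hand": 0}]'

```text
time_s: 27.85
eef_pos: [556.5, 119.7, 292.3]
ee_rot: [0.578, 0.408, 0.578, -0.408]
force: [-0.6, -0.5, 0.8]
grip_width: 0.503
```

>>> carry_out --targets '[{"x": 0.02, "y": 0, "z": 0, "ax": 0, "ay": 0, "az": 0.17, "hand": 1}, {"x": 0.04, "y": 0, "z": 0, "ax": 0, "ay": 0, "az": 0.34, "hand": 1}, {"x": 0.06, "y": 0, "z": 0, "ax": 0, "ay": 0, "az": 0.51, "hand": 1}, {"x": 0.07, "y": 0, "z": 0, "ax": 0, "ay": 0, "az": 0.68, "hand": 1}, {"x": 0.08, "y": 0, "z": 0, "ax": 0, "ay": 0, "az": 0.85, "hand": 1}]'

```text
time_s: 28.48
eef_pos: [637.0, 120.9, 292.0]
ee_rot: [0.694, 0.134, 0.694, -0.133]
force: [0.5, 0.2, -0.3]
grip_width: 1.003
```

>>> carry_out --targets '[{"x": 0, "y": 0, "z": 0, "ax": 0, "ay": 0, "az": 0.17, "hand": 1}, {"x": 0, "y": 0, "z": 0, "ax": 0, "ay": 0, "az": 0.34, "hand": 1}, {"x": 0, "y": 0, "z": 0, "ax": 0, "ay": 0, "az": 0.36, "hand": 1}, {"x": 0, "y": 0, "z": 0, "ax": 0, "ay": 0, "az": 0.36, "hand": 1}]'

```text
time_s: 28.98
eef_pos: [636.5, 121.1, 292.2]
ee_rot: [0.707, 0.01, 0.707, -0.01]
force: [0.3, -0.9, 0.2]
grip_width: 1.001
```

```bash
python3 - <<'E'
from h import *
s=ctrl.sense();print(s['time_s'],s['eef_pos'],s['ee_rot'])
ci=viewer.camera_info("wrist");w=viewer.capture("wrist");cv2.imwrite("pics/w4.png",w)
import pickle;pickle.dump(ci,open("w4.pkl","wb"))
g=(255*np.clip(w/200.,0,1)**0.6).astype(np.uint8)
cv2.imwrite("pics/w4b.png",cv2.resize(g[60:400,100:540],(776,600),interpolation=cv2.INTER_CUBIC))
E
```

```text
28.975 [636.45884135 121.09824422 292.24875215] [ 0.70704917  0.00969699  0.70703318 -0.00956696]
```

View pics/w4b.png

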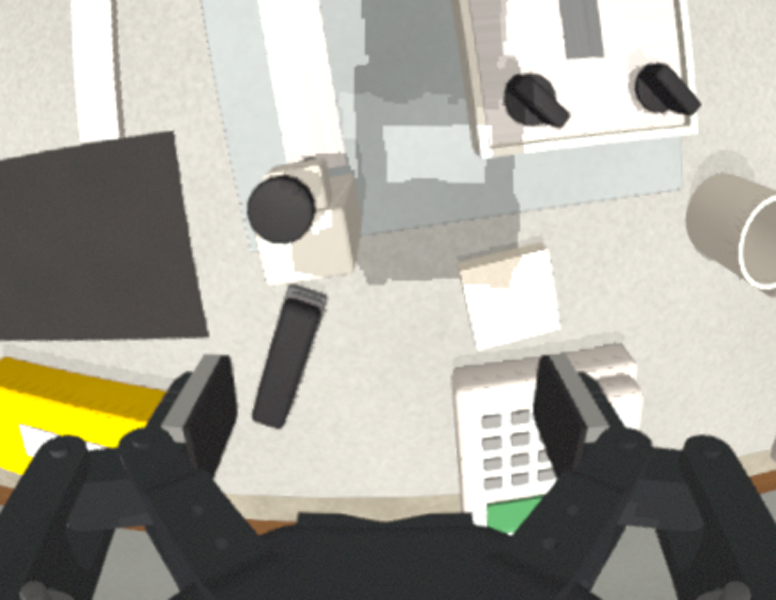

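The near view shows the cap disc at (281,209), the lane from (257..318,0) to (287..345,155), both −x/+y knobs tight, and the mat to the left. I compute the stamp from this.

```bash
python3 - <<'E'
from h import *
import pickle
ci=pickle.load(open("w4.pkl","rb"));f=lambda p:(100+p[0]/1.7636,60+p[1]/1.7636)
w=cv2.imread("pics/w4.png");u,v=map(int,f((281,209)))
m=np.zeros((400,640),np.uint8);m[v-24:v+24,u-24:u+24]=w[v-24:v+24,u-24:u+24].max(2)<60
m=cv2.morphologyEx(m,cv2.MORPH_OPEN,np.ones((7,7)))
c=max(cv2.findContours(m,0,2)[0],key=cv2.contourArea);(x,y),r=cv2.minEnclosingCircle(c);print("cap px",x,y,r)
cap=onz("wrist",x,y,170,ci);ed=onz("wrist",x+r,y,170,ci);print("cap wrist",cap.round(1),"rad",np.linalg.norm(ed-cap).round(1))
t=cv2.imread("pics/t0.png");ct=viewer.camera_info("top")
mt=np.zeros((400,640),np.uint8);mt[150:172,290:313]=t[150:172,290:313].max(2)<60
c=max(cv2.findContours(mt,0,2)[0],key=cv2.contourArea);(x,y),r=cv2.minEnclosingCircle(c);print("top",x,y,r,onz("top",x,y,170,ct).round(1))
L=[onz("wrist",*f(p),10,ci)[:2] for p in[(257,0),(286,155)]];Rr=[onz("wrist",*f(p),10,ci)[:2] for p in[(318,0),(345,150)]]
for e in(L,Rr):d=e[1]-e[0];print("lane",e,np.degrees(np.arctan2(d[1],d[0])))
ex=np.array([np.cos(np.radians(7.3)),np.sin(np.radians(7.3))]);ey=np.array([-ex[1],ex[0]])
print("y off of lane edges from cap",[((p-cap[:2])@ey).round(1) for e in(L,Rr) for p in e])
for k,p in dict(a=(457,308.7),b=(470.2,209.6),c=(569.5,221.9),d=(556.4,321.3)).items():print(k,proj("wrist",(*p,62),ci))
for p in[(538,98),(655,88)]:print("knob seen disc",f(p),onz("wrist",*f(p),62,ci).round(1))
E
```

```text
cap px 259.0 178.0 19.416587829589844
cap wrist [618.7  69.3 170. ] rad 17.5
top 300.2313537597656 160.51492309570312 5.791687965393066 [615.6  69.3 170. ]
lane [array([489.30269348,  26.95070784]), array([613.70168656,  44.16855439])] 7.880143350380989
lane [array([493.17335866,  74.47071944]), array([611.69391199,  91.07850425])] 7.976678315477961
y off of lane edges from cap [np.float64(-25.5), np.float64(-24.3), np.float64(21.1), np.float64(22.5)]
a [462.71642123  32.36354268]
b [388.45746577  34.78026266]
c [399.54376737 115.06531617]
d [472.03436735 108.45486081]
knob seen disc (405.05783624404626, 115.56815604445453) [569.9 228.9  62. ]
knob seen disc (471.3994102971195, 109.89793603991835) [558.4 320.4  62. ]
```

>>> carry_out --targets '[{"x": -0.02, "y": -0.06, "z": 0, "ax": 0, "ay": 0, "az": 0, "hand": 1}, {"x": -0.04, "y": -0.12, "z": 0, "ax": 0, "ay": 0, "az": 0, "hand": 1}, {"x": -0.06, "y": -0.18, "z": 0, "ax": 0, "ay": 0, "az": 0, "hand": 1}, {"x": -0.08, "y": -0.24, "z": 0, "ax": 0, "ay": 0, "az": 0, "hand": 1}, {"x": -0.096, "y": -0.3, "z": 0, "ax": 0, "ay": 0, "az": 0, "hand": 1}]'

```text
time_s: 29.65
eef_pos: [540.2, -178.0, 292.7]
ee_rot: [0.707, 0.009, 0.707, -0.009]
force: [1.1, 0.6, 0.2]
grip_width: 1.0
```

>>> carry_out --targets '[{"x": 0, "y": -0.041, "z": 0, "ax": 0, "ay": 0, "az": 0, "hand": 1}, {"x": 0, "y": -0.041, "z": 0, "ax": 0, "ay": 0, "az": 0, "hand": 1}, {"x": 0, "y": -0.041, "z": 0, "ax": 0, "ay": 0, "az": 0, "hand": 1}]'

```text
time_s: 30.02
eef_pos: [541.2, -216.7, 292.3]
ee_rot: [0.707, 0.009, 0.707, -0.009]
force: [0.0, -0.2, 0.1]
grip_width: 0.999
```

```bash
cat >> h.py <<'E'
def plates(fn,ci,z=12,amin=1500,vis=None):
    w=cv2.imread(fn);hsv=cv2.cvtColor(w,cv2.COLOR_BGR2HSV)
    m=((hsv[...,2]>175)&(hsv[...,1]<40)).astype(np.uint8)
    m=cv2.morphologyEx(m,cv2.MORPH_OPEN,np.ones((3,3)))
    for c in cv2.findContours(m,0,2)[0]:
        if cv2.contourArea(c)<400: continue
        P=np.array([onz("wrist",*p,z,ci)[:2] for p in c[:,0,:].astype(float)],np.float32)
        r=cv2.minAreaRect(P);bx=cv2.boxPoints(r);e=[bx[1]-bx[0],bx[2]-bx[1]];l=max(e,key=np.linalg.norm)
        a=np.degrees(np.arctan2(l[1],l[0]));a=(a+90)%180-90
        if 25<min(r[1])<50 and 90<max(r[1])<190: print(np.round(r[0],1),np.round(sorted(r[1]),1),"ang",round(float(a),1),"px",c[:,0].mean(0).round(0))
E
python3 - <<'E'
from h import *
s=ctrl.sense();print(s['time_s'],s['eef_pos'])
ci=viewer.camera_info("wrist");w=viewer.capture("wrist");cv2.imwrite("pics/w5.png",w)
import pickle;pickle.dump(ci,open("w5.pkl","wb"))
plates("pics/w5.png",ci)
cv2.imwrite("pics/w5b.png",w)
E
```

```text
30.025 [ 541.16882498 -216.67055041  292.30901642]
[ 502.9 -121.4] [ 39.3 167. ] ang 0.1 px [383. 124.]
```

View pics/w5b.png

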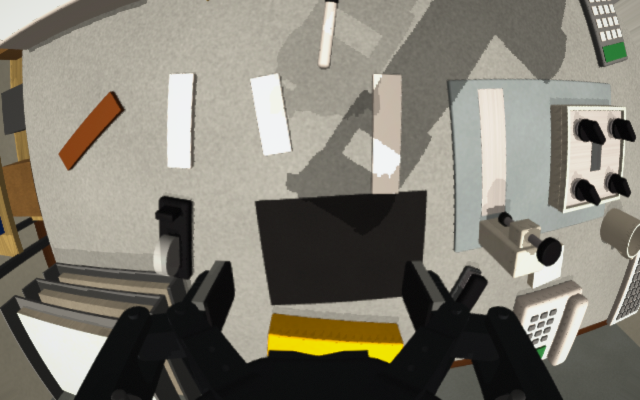

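Plate A has been knocked: it is now at (503,−121), angle 0°, pixel (387,130), measured 167×39 mm. B (181,120) and C (270,115) are still in place. I grip A 30 mm behind its centre.

>>> carry_out --targets '[{"x": -0.04, "y": 0.05, "z": -0.02, "ax": 0, "ay": 0, "az": 0.025, "hand": 1}, {"x": -0.0674, "y": 0.0985, "z": -0.08, "ax": 0, "ay": 0, "az": 0.025, "hand": 1}, {"x": -0.0674, "y": 0.0985, "z": -0.14, "ax": 0, "ay": 0, "az": 0.025, "hand": 1}, {"x": -0.0674, "y": 0.0985, "z": -0.2, "ax": 0, "ay": 0, "az": 0.025, "hand": 1}, {"x": -0.0674, "y": 0.0985, "z": -0.24, "ax": 0, "ay": 0, "az": 0.025, "hand": 1}]' --grip_force 60

```text
time_s: 30.7
eef_pos: [473.4, -117.2, 50.8]
ee_rot: [0.707, -0.001, 0.707, 0.001]
force: [1.1, -0.6, -1.1]
grip_width: 1.0
```

>>> carry_out --targets '[{"x": 0, "y": 0, "z": -0.03, "ax": 0, "ay": 0, "az": 0, "hand": 1}, {"x": 0, "y": 0, "z": -0.048, "ax": 0, "ay": 0, "az": 0, "hand": 1}, {"x": 0, "y": 0, "z": -0.048, "ax": 0, "ay": 0, "az": 0, "hand": -1}, {"x": 0, "y": 0, "z": -0.048, "ax": 0, "ay": 0, "az": 0, "hand": -1}, {"x": 0, "y": 0, "z": -0.048, "ax": 0, "ay": 0, "az": 0, "hand": -1}]'

```text
time_s: 31.32
eef_pos: [474.4, -118.8, 5.7]
ee_rot: [0.708, -0.001, 0.706, 0.0]
force: [-0.8, 1.4, 3.3]
grip_width: 0.441
```

>>> carry_out --targets '[{"x": 0, "y": 0, "z": 0, "ax": 0, "ay": 0, "az": 0, "hand": -1}, {"x": 0, "y": 0, "z": 0, "ax": 0, "ay": 0, "az": 0, "hand": -1}]'

```text
time_s: 31.58
eef_pos: [474.4, -118.8, 5.7]
ee_rot: [0.708, -0.001, 0.706, 0.0]
force: [-1.6, 2.2, 6.6]
grip_width: 0.437
```

>>> carry_out --targets '[{"x": 0, "y": 0, "z": 0.03, "ax": 0, "ay": 0, "az": 0, "hand": -1}, {"x": 0, "y": 0, "z": 0.06, "ax": 0, "ay": 0, "az": 0, "hand": -1}, {"x": 0, "y": 0.05, "z": 0.06, "ax": 0, "ay": 0, "az": 0.05, "hand": -1}, {"x": 0, "y": 0.1, "z": 0.06, "ax": 0, "ay": 0, "az": 0.1, "hand": -1}, {"x": 0.006, "y": 0.15, "z": 0.06, "ax": 0, "ay": 0, "az": 0.13, "hand": -1}]'

```text
time_s: 32.2
eef_pos: [479.7, 32.7, 65.2]
ee_rot: [0.706, -0.047, 0.705, 0.046]
force: [-0.2, 0.3, -0.7]
grip_width: 0.443
```

>>> carry_out --targets '[{"x": 0, "y": 0.018, "z": 0, "ax": 0, "ay": 0, "az": 0, "hand": -1}, {"x": 0, "y": 0.018, "z": 0, "ax": 0, "ay": 0, "az": 0, "hand": -1}, {"x": 0, "y": 0.018, "z": 0, "ax": 0, "ay": 0, "az": 0, "hand": -1}]'

```text
time_s: 32.58
eef_pos: [479.9, 48.6, 64.7]
ee_rot: [0.706, -0.046, 0.705, 0.046]
force: [1.1, -0.2, -1.0]
grip_width: 0.44
```

```bash
python3 - <<'E'
from h import *
s=ctrl.sense();print(s['time_s'],s['eef_pos'],s['grip_width'],s['ee_rot'])
ci=viewer.camera_info("wrist");w=viewer.capture("wrist");cv2.imwrite("pics/w6.png",w)
import pickle;pickle.dump(ci,open("w6.pkl","wb"))
g=(255*np.clip(w/200.,0,1)**0.7).astype(np.uint8)
cv2.imwrite("pics/w6b.png",g)
E
```

```text
32.575 [479.86136599  48.55627528  64.6628705 ] 0.4396464283722962 [ 0.70584063 -0.04628363  0.70535537  0.04605038]
```

View pics/w6b.png

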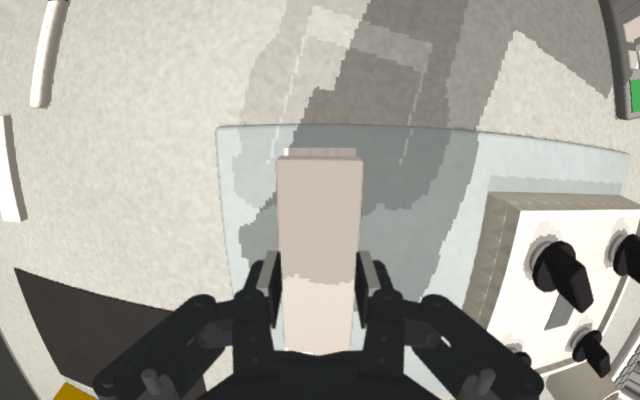

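The plate sits straight in the jaws, with its near end at row 158 and columns 278–362. I check the end offset numerically and go down onto the bed.

```bash
python3 - <<'E'
from h import *
import pickle
ci=pickle.load(open("w6.pkl","rb"));s=ctrl.sense()
tcp=s['eef_pos'][:2];ex=np.array([np.cos(.131),np.sin(.131)]);ey=np.array([-ex[1],ex[0]])
for p in[(278,158),(362,158)]:
    q=onz("wrist",*p,71,ci)[:2]-tcp;print((q@ex).round(1),(q@ey).round(1))
d=np.array([617,68.5])-tcp;print("stamp rel",d@ex,d@ey)
E
```

```text
-56.7 -17.7
-56.7 19.7
stamp rel 138.62855347041517 2.00004020378496
```

>>> carry_out --targets '[{"x": 0, "y": 0, "z": -0.03, "ax": 0, "ay": 0, "az": 0, "hand": -1}, {"x": 0, "y": 0, "z": -0.046, "ax": 0, "ay": 0, "az": 0, "hand": -1}, {"x": 0, "y": 0, "z": -0.046, "ax": 0, "ay": 0, "az": 0, "hand": -1}]'

```text
time_s: 33.0
eef_pos: [479.2, 48.5, 17.7]
ee_rot: [0.705, -0.046, 0.706, 0.046]
force: [0.3, -0.5, -0.9]
grip_width: 0.44
```

>>> carry_out --targets '[{"x": 0.012, "y": 0.003, "z": 0, "ax": 0, "ay": 0, "az": 0, "hand": -1}, {"x": 0.024, "y": 0.005, "z": 0, "ax": 0, "ay": 0, "az": 0, "hand": -1}, {"x": 0.03, "y": 0.006, "z": 0, "ax": 0, "ay": 0, "az": 0, "hand": -1}, {"x": 0.03, "y": 0.006, "z": 0, "ax": 0, "ay": 0, "az": 0, "hand": -1}]'

```text
time_s: 33.5
eef_pos: [510.1, 55.3, 18.4]
ee_rot: [0.706, -0.046, 0.705, 0.046]
force: [-0.7, -0.5, -1.0]
grip_width: 0.439
```

>>> carry_out --targets '[{"x": 0.003, "y": 0.0005, "z": 0, "ax": 0, "ay": 0, "az": 0, "hand": -1}, {"x": 0.005, "y": 0.0007, "z": 0, "ax": 0, "ay": 0, "az": 0, "hand": -1}, {"x": 0.005, "y": 0.0007, "z": -0.002, "ax": 0, "ay": 0, "az": 0, "hand": -1}, {"x": 0.005, "y": 0.0007, "z": -0.002, "ax": 0, "ay": 0, "az": 0, "hand": -1}]'

```text
time_s: 34.0
eef_pos: [514.5, 55.9, 16.1]
ee_rot: [0.705, -0.046, 0.706, 0.046]
force: [0.2, 0.2, -1.0]
grip_width: 0.439
```

No contact yet, so I feel for the back stop with small steps.

>>> carry_out --targets '[{"x": 0.001, "y": 0.0001, "z": 0, "ax": 0, "ay": 0, "az": 0, "hand": -1}, {"x": 0.002, "y": 0.0003, "z": 0, "ax": 0, "ay": 0, "az": 0, "hand": -1}, {"x": 0.002, "y": 0.0003, "z": 0, "ax": 0, "ay": 0, "az": 0, "hand": -1}]'

```text
time_s: 34.38
eef_pos: [516.7, 56.2, 16.3]
ee_rot: [0.706, -0.046, 0.706, 0.046]
force: [0.3, -0.1, -1.8]
grip_width: 0.439
```

>>> carry_out --targets '[{"x": 0.001, "y": 0.0001, "z": 0, "ax": 0, "ay": 0, "az": 0, "hand": -1}, {"x": 0.002, "y": 0.0003, "z": 0, "ax": 0, "ay": 0, "az": 0, "hand": -1}, {"x": 0.002, "y": 0.0003, "z": 0, "ax": 0, "ay": 0, "az": 0, "hand": -1}]'

```text
time_s: 34.75
eef_pos: [518.7, 56.5, 16.3]
ee_rot: [0.706, -0.046, 0.706, 0.046]
force: [-0.4, -0.7, -0.6]
grip_width: 0.441
```

>>> carry_out --targets '[{"x": 0.001, "y": 0.0001, "z": 0, "ax": 0, "ay": 0, "az": 0, "hand": -1}, {"x": 0.002, "y": 0.0003, "z": 0, "ax": 0, "ay": 0, "az": 0, "hand": -1}, {"x": 0.002, "y": 0.0003, "z": 0, "ax": 0, "ay": 0, "az": 0, "hand": -1}]'

```text
time_s: 35.12
eef_pos: [519.1, 56.7, 15.8]
ee_rot: [0.704, -0.046, 0.707, 0.046]
force: [-7.5, -2.7, 1.3]
grip_width: 0.44
```

>>> carry_out --targets '[{"x": 0.001, "y": 0.0001, "z": 0, "ax": 0, "ay": 0, "az": 0, "hand": -1}, {"x": 0.002, "y": 0.0003, "z": 0, "ax": 0, "ay": 0, "az": 0, "hand": -1}, {"x": 0.002, "y": 0.0003, "z": 0, "ax": 0, "ay": 0, "az": 0, "hand": -1}]'

```text
time_s: 35.5
eef_pos: [519.2, 56.8, 15.7]
ee_rot: [0.702, -0.047, 0.709, 0.047]
force: [-17.9, -6.6, 10.3]
grip_width: 0.437
```

```bash
python3 - <<'E'
from h import *
s=ctrl.sense();print(s['eef_pos'],s['force'])
a=viewer.capture("scene");cv2.imwrite("pics/s1.png",cv2.resize(a[130:260,280:440],(800,650),interpolation=cv2.INTER_CUBIC)[:600])
E
```

```text
[519.19337797  56.76146216  15.72768418] [-17.8926416   -6.5709871   10.26726675]
```

View pics/s1.png

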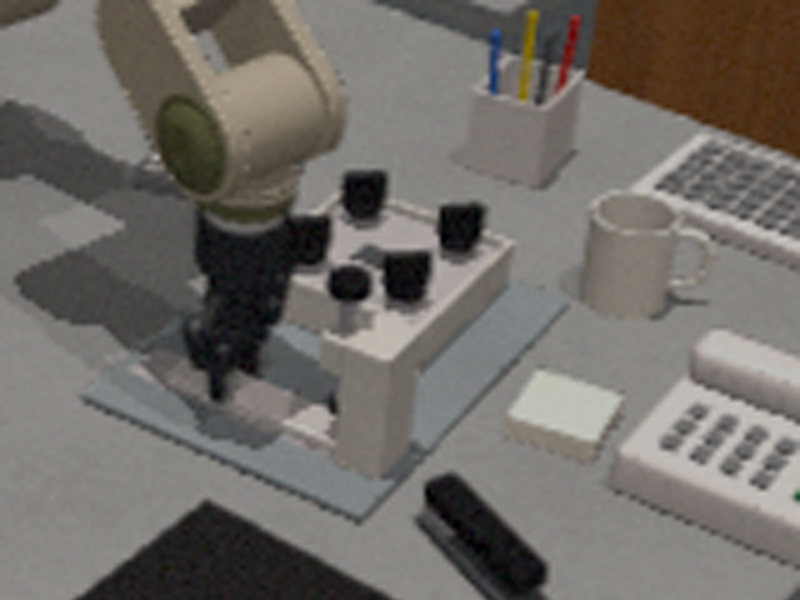

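The back stop was felt at TCP x≈519, and the scene crop shows the plate flat in the lane under the foot. I ease back, release and go over the cap.

>>> carry_out --targets '[{"x": -0.0045, "y": -0.0006, "z": 0, "ax": 0, "ay": 0, "az": 0, "hand": -1}, {"x": -0.0045, "y": -0.0006, "z": -0.001, "ax": 0, "ay": 0, "az": 0, "hand": -1}, {"x": -0.0045, "y": -0.0006, "z": -0.001, "ax": 0, "ay": 0, "az": 0, "hand": -1}]'

```text
time_s: 35.92
eef_pos: [518.4, 56.5, 15.7]
ee_rot: [0.706, -0.046, 0.705, 0.046]
force: [-3.4, 0.5, 5.5]
grip_width: 0.438
```

>>> carry_out --targets '[{"x": 0, "y": 0, "z": 0, "ax": 0, "ay": 0, "az": 0, "hand": 0.6}, {"x": 0, "y": 0, "z": 0, "ax": 0, "ay": 0, "az": 0, "hand": 0.6}, {"x": 0, "y": 0, "z": 0.01, "ax": 0, "ay": 0, "az": 0, "hand": 0.6}, {"x": 0, "y": 0, "z": 0.05, "ax": 0, "ay": 0, "az": 0, "hand": 0.6}, {"x": 0, "y": 0, "z": 0.1, "ax": 0, "ay": 0, "az": 0, "hand": 0}]'

```text
time_s: 36.55
eef_pos: [517.8, 56.6, 116.6]
ee_rot: [0.705, -0.046, 0.706, 0.046]
force: [-0.1, 0.4, -0.8]
grip_width: 0.605
```

>>> carry_out --targets '[{"x": 0, "y": 0, "z": 0.06, "ax": 0, "ay": 0, "az": 0, "hand": -1}, {"x": 0, "y": 0, "z": 0.1, "ax": 0, "ay": 0, "az": 0, "hand": -1}, {"x": 0.05, "y": 0.006, "z": 0.1, "ax": 0, "ay": 0, "az": 0, "hand": -1}, {"x": 0.1, "y": 0.013, "z": 0.1, "ax": 0, "ay": 0, "az": 0, "hand": -1}, {"x": 0.1, "y": 0.013, "z": 0.1, "ax": 0, "ay": 0, "az": 0, "hand": -1}]'

```text
time_s: 37.17
eef_pos: [619.7, 69.7, 214.2]
ee_rot: [0.705, -0.046, 0.706, 0.047]
force: [-0.2, 0.5, -0.8]
grip_width: -0.002
```

```bash
python3 - <<'E'
from h import *
s=ctrl.sense();print(s['eef_pos'],s['force'],s['grip_width'])
ci=viewer.camera_info("wrist");w=viewer.capture("wrist");cv2.imwrite("pics/w7.png",w)
import pickle;pickle.dump(ci,open("w7.pkl","wb"))
plates("pics/w7.png",ci,22)
cap=proj("wrist",(618.5,69.5,170),ci);print("cap proj",cap)
g=(255*np.clip(w/200.,0,1)**0.7).astype(np.uint8);cv2.imwrite("pics/w7b.png",g)
E
```

```text
[619.7396808   69.73172403 214.17681672] [-0.21763831  0.45891149 -0.82332601] -0.0023410862672010447
[ 926.6 -235.4] [ 45.4 134.3] ang 81.4 px [119. 331.]
[ 474.6 -404. ] [ 43.7 141.5] ang -6.7 px [23. 54.]
cap proj [318.04000483 228.68951312]
```

View pics/w7b.png

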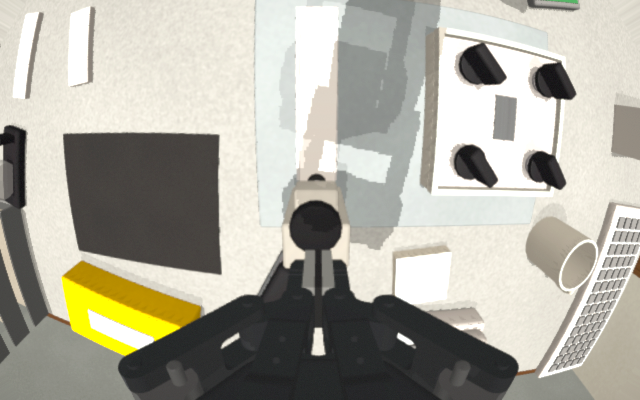

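The cap sits exactly under the closed tips (317,228), as predicted. I press it down and hold.

>>> carry_out --targets '[{"x": -0.001, "y": 0, "z": -0.03, "ax": 0, "ay": 0, "az": 0, "hand": -1}, {"x": -0.001, "y": 0, "z": -0.045, "ax": 0, "ay": 0, "az": 0, "hand": -1}, {"x": -0.001, "y": 0, "z": -0.057, "ax": 0, "ay": 0, "az": 0, "hand": -1}, {"x": -0.001, "y": 0, "z": -0.064, "ax": 0, "ay": 0, "az": 0, "hand": -1}, {"x": -0.001, "y": 0, "z": -0.068, "ax": 0, "ay": 0, "az": 0, "hand": -1}]'

```text
time_s: 37.85
eef_pos: [616.9, 69.5, 149.8]
ee_rot: [0.706, -0.047, 0.705, 0.046]
force: [-15.6, -0.3, 31.5]
grip_width: 0.004
```

>>> carry_out --targets '[{"x": 0, "y": 0, "z": 0, "ax": 0, "ay": 0, "az": 0, "hand": -1}, {"x": 0, "y": 0, "z": 0, "ax": 0, "ay": 0, "az": 0, "hand": -1}, {"x": 0, "y": 0, "z": 0, "ax": 0, "ay": 0, "az": 0, "hand": -1}]'

```text
time_s: 38.22
eef_pos: [616.9, 69.5, 150.0]
ee_rot: [0.706, -0.047, 0.705, 0.046]
force: [-9.3, -0.2, 16.2]
grip_width: -0.0
```

>>> carry_out --targets '[{"x": 0, "y": 0, "z": 0, "ax": 0, "ay": 0, "az": 0, "hand": -1}, {"x": 0, "y": 0, "z": 0, "ax": 0, "ay": 0, "az": 0, "hand": -1}, {"x": 0, "y": 0, "z": 0, "ax": 0, "ay": 0, "az": 0, "hand": -1}, {"x": 0, "y": 0, "z": 0.03, "ax": 0, "ay": 0, "az": 0, "hand": -1}, {"x": 0, "y": 0, "z": 0.068, "ax": 0, "ay": 0, "az": 0, "hand": -1}]'

```text
time_s: 38.85
eef_pos: [616.9, 69.5, 216.2]
ee_rot: [0.705, -0.046, 0.706, 0.046]
force: [-1.1, 0.2, 0.2]
grip_width: 0.002
```

>>> carry_out --targets '[{"x": -0.05, "y": -0.006, "z": 0, "ax": 0, "ay": 0, "az": 0, "hand": 0.6}, {"x": -0.1, "y": -0.013, "z": 0, "ax": 0, "ay": 0, "az": 0, "hand": 0.6}, {"x": -0.1, "y": -0.013, "z": -0.06, "ax": 0, "ay": 0, "az": 0, "hand": 0.6}, {"x": -0.1, "y": -0.013, "z": -0.12, "ax": 0, "ay": 0, "az": 0, "hand": 0.6}, {"x": -0.1, "y": -0.013, "z": -0.15, "ax": 0, "ay": 0, "az": 0, "hand": 0.6}]'

```text
time_s: 39.48
eef_pos: [516.0, 56.5, 63.2]
ee_rot: [0.705, -0.046, 0.706, 0.046]
force: [1.3, -0.5, 0.9]
grip_width: 0.802
```

>>> carry_out --targets '[{"x": 0, "y": 0, "z": -0.03, "ax": 0, "ay": 0, "az": 0, "hand": 0.6}, {"x": 0, "y": 0, "z": -0.047, "ax": 0, "ay": 0, "az": 0, "hand": 0.6}, {"x": 0, "y": 0, "z": -0.047, "ax": 0, "ay": 0, "az": 0, "hand": -1}, {"x": 0, "y": 0, "z": -0.047, "ax": 0, "ay": 0, "az": 0, "hand": -1}, {"x": 0, "y": 0, "z": -0.047, "ax": 0, "ay": 0, "az": 0, "hand": -1}]'

```text
time_s: 40.1
eef_pos: [517.9, 56.5, 19.8]
ee_rot: [0.706, -0.047, 0.705, 0.046]
force: [-1.9, 0.4, 5.6]
grip_width: 0.414
```

At 19.8 the tips are too high and may have closed on the plate's top. I open, go lower and grip again.

>>> carry_out --targets '[{"x": 0, "y": 0, "z": 0.005, "ax": 0, "ay": 0, "az": 0, "hand": 0.6}, {"x": 0, "y": 0, "z": 0.005, "ax": 0, "ay": 0, "az": 0, "hand": 0.6}, {"x": 0, "y": 0, "z": 0.005, "ax": 0, "ay": 0, "az": 0, "hand": 0.6}]'

```text
time_s: 40.48
eef_pos: [517.3, 56.5, 23.5]
ee_rot: [0.706, -0.046, 0.705, 0.046]
force: [0.3, -0.9, 0.1]
grip_width: 0.8
```

```bash
python3 - <<'E'
from h import *
s=ctrl.sense();print(s['eef_pos'],s['force'],s['grip_width'])
ci=viewer.camera_info("wrist");w=viewer.capture("wrist");cv2.imwrite("pics/w8.png",w)
import pickle;pickle.dump(ci,open("w8.pkl","wb"))
g=(255*np.clip(w/200.,0,1)**0.7).astype(np.uint8)
a=viewer.capture("scene")
cv2.imwrite("pics/w8b.png",np.vstack([g[100:400,120:520],cv2.resize(a[160:235,290:390],(400,300),interpolation=cv2.INTER_CUBIC)]))
E
```

```text
[517.2605585   56.50909884  23.45669744] [ 0.26108319 -0.93928365  0.0670343 ] 0.799568881588729
```

View pics/w8b.png

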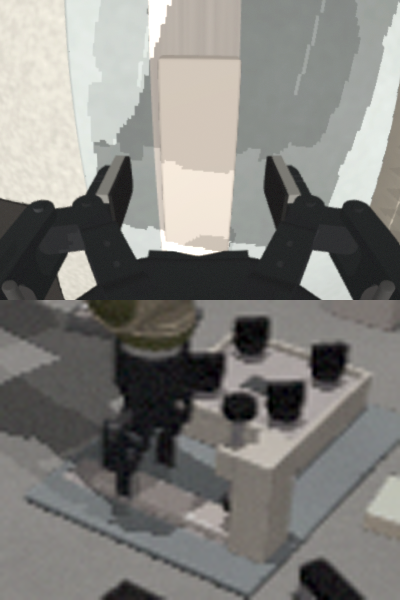

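The plate lies flat and centred between the open fingers (near end at row 157). I go 11 mm lower and grip.

>>> carry_out --targets '[{"x": 0, "y": 0, "z": -0.008, "ax": 0, "ay": 0, "az": 0, "hand": 0.6}, {"x": 0, "y": 0, "z": -0.0115, "ax": 0, "ay": 0, "az": 0, "hand": 0.6}, {"x": 0, "y": 0, "z": -0.0115, "ax": 0, "ay": 0, "az": 0, "hand": -1}, {"x": 0, "y": 0, "z": -0.0115, "ax": 0, "ay": 0, "az": 0, "hand": -1}, {"x": 0, "y": 0, "z": -0.0115, "ax": 0, "ay": 0, "az": 0, "hand": -1}]'

```text
time_s: 41.2
eef_pos: [517.4, 56.5, 12.1]
ee_rot: [0.706, -0.046, 0.705, 0.046]
force: [-0.6, 0.3, 2.3]
grip_width: 0.447
```

>>> carry_out --targets '[{"x": 0, "y": 0, "z": 0, "ax": 0, "ay": 0, "az": 0, "hand": -1}, {"x": 0, "y": 0, "z": 0.002, "ax": 0, "ay": 0, "az": 0, "hand": -1}, {"x": 0, "y": 0, "z": 0.002, "ax": 0, "ay": 0, "az": 0, "hand": -1}]'

```text
time_s: 41.58
eef_pos: [517.1, 56.5, 13.7]
ee_rot: [0.705, -0.046, 0.706, 0.046]
force: [-0.0, 0.2, -1.1]
grip_width: 0.445
```

>>> carry_out --targets '[{"x": -0.02, "y": -0.0026, "z": 0.003, "ax": 0, "ay": 0, "az": 0, "hand": -1}, {"x": -0.05, "y": -0.0065, "z": 0.003, "ax": 0, "ay": 0, "az": 0, "hand": -1}, {"x": -0.06, "y": -0.0065, "z": 0.03, "ax": 0, "ay": 0, "az": 0, "hand": -1}, {"x": -0.06, "y": -0.04, "z": 0.06, "ax": 0, "ay": 0, "az": -0.05, "hand": -1}, {"x": -0.06, "y": -0.09, "z": 0.06, "ax": 0, "ay": 0, "az": -0.13, "hand": -1}]'

```text
time_s: 42.2
eef_pos: [458.1, -34.1, 75.7]
ee_rot: [0.708, -0.001, 0.706, 0.0]
force: [1.0, -0.8, -1.7]
grip_width: 0.448
```

>>> carry_out --targets '[{"x": 0.03, "y": -0.045, "z": 0, "ax": 0, "ay": 0, "az": 0, "hand": -1}, {"x": 0.08, "y": -0.0615, "z": 0, "ax": 0, "ay": 0, "az": 0, "hand": -1}, {"x": 0.13, "y": -0.0615, "z": 0, "ax": 0, "ay": 0, "az": 0, "hand": -1}, {"x": 0.18, "y": -0.0615, "z": 0, "ax": 0, "ay": 0, "az": 0, "hand": -1}, {"x": 0.18, "y": -0.0615, "z": 0, "ax": 0, "ay": 0, "az": 0, "hand": -1}]'

```text
time_s: 42.82
eef_pos: [638.9, -94.8, 72.6]
ee_rot: [0.707, -0.001, 0.707, 0.001]
force: [-0.6, 0.8, -1.2]
grip_width: 0.448
```

>>> carry_out --targets '[{"x": 0, "y": 0, "z": -0.04, "ax": 0, "ay": 0, "az": 0, "hand": -1}, {"x": 0, "y": 0, "z": -0.06, "ax": 0, "ay": 0, "az": 0, "hand": -1}, {"x": 0, "y": 0, "z": -0.06, "ax": 0, "ay": 0, "az": 0, "hand": -1}]'

```text
time_s: 43.2
eef_pos: [636.0, -94.8, 12.6]
ee_rot: [0.706, -0.0, 0.708, 0.001]
force: [0.1, 0.2, -0.7]
grip_width: 0.446
```

>>> carry_out --targets '[{"x": 0, "y": 0, "z": -0.004, "ax": 0, "ay": 0, "az": 0, "hand": -1}, {"x": 0, "y": 0, "z": -0.008, "ax": 0, "ay": 0, "az": 0, "hand": -1}, {"x": 0, "y": 0, "z": -0.008, "ax": 0, "ay": 0, "az": 0, "hand": -1}]'

```text
time_s: 43.58
eef_pos: [637.2, -95.0, 6.0]
ee_rot: [0.707, -0.0, 0.707, 0.0]
force: [0.3, -0.2, -0.4]
grip_width: 0.444
```

>>> carry_out --targets '[{"x": 0, "y": 0, "z": 0, "ax": 0, "ay": 0, "az": 0, "hand": 0.5}, {"x": 0, "y": 0, "z": 0, "ax": 0, "ay": 0, "az": 0, "hand": 0.5}, {"x": 0, "y": 0, "z": 0.04, "ax": 0, "ay": 0, "az": 0, "hand": 0.5}, {"x": 0, "y": 0, "z": 0.1, "ax": 0, "ay": 0, "az": 0, "hand": 0.5}, {"x": -0.03, "y": -0.04, "z": 0.16, "ax": 0, "ay": 0, "az": 0, "hand": 0.5}]'

```text
time_s: 44.2
eef_pos: [613.9, -126.0, 156.4]
ee_rot: [0.708, -0.002, 0.706, 0.001]
force: [0.7, -1.4, -0.5]
grip_width: 0.746
```

>>> carry_out --targets '[{"x": -0.02, "y": -0.04, "z": 0.04, "ax": 0, "ay": 0, "az": 0, "hand": 1}, {"x": -0.04, "y": -0.08, "z": 0.08, "ax": 0, "ay": 0, "az": 0, "hand": 1}, {"x": -0.06, "y": -0.12, "z": 0.12, "ax": 0, "ay": 0, "az": 0, "hand": 1}, {"x": -0.06, "y": -0.16, "z": 0.12, "ax": 0, "ay": 0, "az": 0, "hand": 1}, {"x": -0.06, "y": -0.16, "z": 0.12, "ax": 0, "ay": 0, "az": 0, "hand": 1}]'

```text
time_s: 44.82
eef_pos: [552.5, -289.3, 273.6]
ee_rot: [0.707, 0.001, 0.707, -0.001]
force: [0.9, 1.0, -1.1]
grip_width: 0.997
```

```bash
cat > pl.py <<'E'
from h import *
import sys
fn=sys.argv[1];zs=[float(z) for z in sys.argv[2:]]
s=ctrl.sense();print(s['time_s'],s['eef_pos'],s['force'])
ci=viewer.camera_info("wrist");w=viewer.capture("wrist");cv2.imwrite(fn,w)
hsv=cv2.cvtColor(w,cv2.COLOR_BGR2HSV)
for th in(140,185):
    m=((hsv[...,2]>th)&(hsv[...,1]<45)).astype(np.uint8)
    g=np.abs(cv2.Laplacian(cv2.GaussianBlur(w,(3,3),0).max(2).astype(float),cv2.CV_64F))
    m=cv2.erode(m,np.ones((3,3)))
    for c in cv2.findContours(m,0,2)[0]:
        if cv2.contourArea(c)<400: continue
        P=np.array([onz("wrist",*p,zs[0],ci)[:2] for p in c[:,0,:].astype(float)],np.float32)
        r=cv2.minAreaRect(P);bx=cv2.boxPoints(r);e=[bx[1]-bx[0],bx[2]-bx[1]];l=max(e,key=np.linalg.norm)
        a=(np.degrees(np.arctan2(l[1],l[0]))+90)%180-90
        if 25<min(r[1])<60 and 80<max(r[1])<200: print(th,np.round(r[0],1),np.round(sorted(r[1]),1),"ang",round(float(a),1),"px",c[:,0].mean(0).round(0))
E
python3 pl.py pics/w9.png 12
```

```text
44.825 [ 552.5004665  -289.29638306  273.61881584] [ 0.8569881   0.96965022 -1.1167425 ]
140 [ 210.3 -868.1] [ 35.7 175.6] ang 69.6 px [21.  9.]
185 [665.2 -94.7] [ 36.1 162.2] ang -0.6 px [446. 242.]
185 [525.7  53.8] [ 42.8 194.5] ang 7.5 px [534. 161.]
185 [ 473.2 -280. ] [ 40.6 109.4] ang 3.9 px [324. 109.]
185 [ 471.4 -417. ] [ 38.6 138.2] ang -6.5 px [219. 108.]
```

A lies on the mat at (665,−95). B is at (471.4,−417), −6.5°. I grip B 30 mm behind its centre, lower this time.

>>> carry_out --targets '[{"x": -0.04, "y": -0.04, "z": -0.03, "ax": 0, "ay": 0, "az": -0.06, "hand": 1}, {"x": -0.08, "y": -0.08, "z": -0.06, "ax": 0, "ay": 0, "az": -0.115, "hand": 1}, {"x": -0.111, "y": -0.1243, "z": -0.1, "ax": 0, "ay": 0, "az": -0.115, "hand": 1}, {"x": -0.111, "y": -0.1243, "z": -0.16, "ax": 0, "ay": 0, "az": -0.115, "hand": 1}, {"x": -0.111, "y": -0.1243, "z": -0.21, "ax": 0, "ay": 0, "az": -0.115, "hand": 1}]'

```text
time_s: 45.5
eef_pos: [441.8, -410.4, 61.8]
ee_rot: [0.706, 0.041, 0.706, -0.04]
force: [0.4, -1.6, 0.3]
grip_width: 0.994
```

>>> carry_out --targets '[{"x": 0, "y": 0, "z": -0.02, "ax": 0, "ay": 0, "az": 0, "hand": 1}, {"x": 0, "y": 0, "z": -0.04, "ax": 0, "ay": 0, "az": 0, "hand": 1}, {"x": 0, "y": 0, "z": -0.04, "ax": 0, "ay": 0, "az": 0, "hand": 1}]'

```text
time_s: 45.88
eef_pos: [442.2, -409.6, 22.6]
ee_rot: [0.705, 0.041, 0.707, -0.039]
force: [1.2, 0.2, -0.2]
grip_width: 1.001
```

>>> carry_out --targets '[{"x": 0, "y": -0.004, "z": -0.01, "ax": 0, "ay": 0, "az": 0, "hand": 1}, {"x": 0, "y": -0.004, "z": -0.02, "ax": 0, "ay": 0, "az": 0, "hand": 1}, {"x": 0, "y": -0.004, "z": -0.02, "ax": 0, "ay": 0, "az": 0, "hand": -1}, {"x": 0, "y": -0.004, "z": -0.02, "ax": 0, "ay": 0, "az": 0, "hand": -1}, {"x": 0, "y": -0.004, "z": -0.02, "ax": 0, "ay": 0, "az": 0, "hand": -1}]'

```text
time_s: 46.5
eef_pos: [442.5, -415.7, 4.7]
ee_rot: [0.706, 0.04, 0.706, -0.041]
force: [0.8, -1.1, 0.9]
grip_width: 0.446
```

>>> carry_out --targets '[{"x": 0, "y": 0, "z": 0, "ax": 0, "ay": 0, "az": 0, "hand": -1}, {"x": 0, "y": 0, "z": 0.03, "ax": 0, "ay": 0, "az": 0.05, "hand": -1}, {"x": 0, "y": 0, "z": 0.07, "ax": 0, "ay": 0, "az": 0.1, "hand": -1}, {"x": 0, "y": 0.01, "z": 0.08, "ax": 0, "ay": 0, "az": 0.115, "hand": -1}, {"x": 0, "y": 0.02, "z": 0.08, "ax": 0, "ay": 0, "az": 0.115, "hand": -1}]'

```text
time_s: 47.12
eef_pos: [442.1, -394.4, 83.5]
ee_rot: [0.707, -0.0, 0.707, 0.0]
force: [0.4, -0.4, -1.1]
grip_width: 0.437
```

>>> carry_out --targets '[{"x": 0, "y": 0.055, "z": 0, "ax": 0, "ay": 0, "az": 0, "hand": -1}, {"x": 0.01, "y": 0.11, "z": 0, "ax": 0, "ay": 0, "az": 0.03, "hand": -1}, {"x": 0.015, "y": 0.165, "z": 0, "ax": 0, "ay": 0, "az": 0.06, "hand": -1}, {"x": 0.02, "y": 0.22, "z": 0, "ax": 0, "ay": 0, "az": 0.09, "hand": -1}, {"x": 0.03, "y": 0.275, "z": 0, "ax": 0, "ay": 0, "az": 0.131, "hand": -1}]'

```text
time_s: 47.75
eef_pos: [470.9, -117.6, 82.4]
ee_rot: [0.705, -0.046, 0.706, 0.047]
force: [1.3, 0.4, -0.2]
grip_width: 0.444
```

>>> carry_out --targets '[{"x": 0.008, "y": 0.055, "z": 0, "ax": 0, "ay": 0, "az": 0, "hand": -1}, {"x": 0.008, "y": 0.11, "z": 0, "ax": 0, "ay": 0, "az": 0, "hand": -1}, {"x": 0.008, "y": 0.16, "z": 0, "ax": 0, "ay": 0, "az": 0, "hand": -1}, {"x": 0.008, "y": 0.168, "z": -0.02, "ax": 0, "ay": 0, "az": 0, "hand": -1}, {"x": 0.008, "y": 0.168, "z": -0.02, "ax": 0, "ay": 0, "az": 0, "hand": -1}]'

```text
time_s: 48.38
eef_pos: [478.2, 48.8, 61.8]
ee_rot: [0.704, -0.047, 0.707, 0.048]
force: [-0.3, -0.3, 0.1]
grip_width: 0.444
```

```bash
cat > end.py <<'E'
from h import *
import sys
fn=sys.argv[1];dz=float(sys.argv[2])
s=ctrl.sense();print(s['time_s'],s['eef_pos'],s['grip_width'],s['ee_rot'].round(3))
ci=viewer.camera_info("wrist");w=viewer.capture("wrist");cv2.imwrite(fn,w)
tcp=s['eef_pos'];ex=np.array([np.cos(.131),np.sin(.131)]);ey=np.array([-ex[1],ex[0]])
# column-mean gradient over the plate's middle columns: strongest edges = near end
g=cv2.GaussianBlur(w,(3,3),0).astype(float)
for c0,c1 in((290,310),(325,345)):
    p=g[60:260,c0:c1].mean((1));d=np.abs(np.diff(p,axis=0)).sum(1)
    for r in sorted(np.argsort(d)[-4:]):
        q=onz("wrist",(c0+c1)/2,60+r+.5,tcp[2]+dz,ci)[:2]-tcp[:2];print(c0,"row",60+r,"d",d[r].round(0),"x'",(q@ex).round(1),"y'",(q@ey).round(1))
d=np.array([619.4,69.5])-tcp[:2];print("stamp rel",(d@ex).round(1),(d@ey).round(1))
E
python3 end.py pics/w10.png 7.5
```

```text
48.375 [478.22167563  48.79955648  61.78666188] 0.4436777708109106 [ 0.704 -0.047  0.707  0.048]
290 row 125 d 31.0 x' -71.1 y' -8.1
290 row 126 d 38.0 x' -70.7 y' -8.1
290 row 150 d 35.0 x' -60.1 y' -8.2
290 row 190 d 40.0 x' -41.9 y' -8.4
325 row 92 d 32.0 x' -85.6 y' 6.9
325 row 150 d 34.0 x' -60.2 y' 7.2
325 row 189 d 35.0 x' -42.4 y' 7.5
325 row 190 d 35.0 x' -41.9 y' 7.5
stamp rel 142.7 2.1
```

The near end is at −41.9 mm, so the centre is +28 ahead of the TCP. I lower and slide forward 52 mm, then feel for the stop.

>>> carry_out --targets '[{"x": 0, "y": 0, "z": -0.03, "ax": 0, "ay": 0, "az": 0, "hand": -1}, {"x": 0, "y": 0, "z": -0.044, "ax": 0, "ay": 0, "az": 0, "hand": -1}, {"x": 0.015, "y": 0.004, "z": -0.044, "ax": 0, "ay": 0, "az": 0, "hand": -1}, {"x": 0.03, "y": 0.006, "z": -0.044, "ax": 0, "ay": 0, "az": 0, "hand": -1}, {"x": 0.04, "y": 0.007, "z": -0.044, "ax": 0, "ay": 0, "az": 0, "hand": -1}]'

```text
time_s: 49.05
eef_pos: [520.8, 54.3, 20.0]
ee_rot: [0.706, -0.046, 0.705, 0.046]
force: [-0.0, 0.1, -1.3]
grip_width: 0.443
```

>>> carry_out --targets '[{"x": 0.005, "y": 0.0007, "z": 0, "ax": 0, "ay": 0, "az": 0, "hand": -1}, {"x": 0.01, "y": 0.0014, "z": 0, "ax": 0, "ay": 0, "az": 0, "hand": -1}, {"x": 0.013, "y": 0.0018, "z": 0, "ax": 0, "ay": 0, "az": 0, "hand": -1}, {"x": 0.013, "y": 0.0018, "z": -0.001, "ax": 0, "ay": 0, "az": 0, "hand": -1}]'

```text
time_s: 49.55
eef_pos: [533.2, 56.5, 18.8]
ee_rot: [0.706, -0.047, 0.706, 0.047]
force: [-0.1, -0.0, -0.1]
grip_width: 0.442
```

>>> carry_out --targets '[{"x": 0.001, "y": 0.0001, "z": -0.0005, "ax": 0, "ay": 0, "az": 0, "hand": -1}, {"x": 0.002, "y": 0.0003, "z": -0.001, "ax": 0, "ay": 0, "az": 0, "hand": -1}, {"x": 0.002, "y": 0.0003, "z": -0.001, "ax": 0, "ay": 0, "az": 0, "hand": -1}]'

```text
time_s: 49.92
eef_pos: [535.0, 56.8, 17.7]
ee_rot: [0.705, -0.047, 0.706, 0.047]
force: [-1.3, -0.7, -0.7]
grip_width: 0.447
```

>>> carry_out --targets '[{"x": -0.001, "y": 0, "z": -0.0015, "ax": 0, "ay": 0, "az": 0, "hand": -1}, {"x": -0.0015, "y": 0, "z": -0.003, "ax": 0, "ay": 0, "az": 0, "hand": -1}, {"x": -0.0015, "y": 0, "z": -0.003, "ax": 0, "ay": 0, "az": 0, "hand": -1}]'

```text
time_s: 50.3
eef_pos: [533.6, 56.8, 14.7]
ee_rot: [0.706, -0.047, 0.706, 0.047]
force: [-0.6, 0.1, -0.7]
grip_width: 0.444
```

>>> carry_out --targets '[{"x": 0, "y": 0, "z": 0, "ax": 0, "ay": 0, "az": 0, "hand": 0.6}, {"x": 0, "y": 0, "z": 0, "ax": 0, "ay": 0, "az": 0, "hand": 0.6}, {"x": 0, "y": 0, "z": 0.01, "ax": 0, "ay": 0, "az": 0, "hand": 0.6}, {"x": 0, "y": 0, "z": 0.05, "ax": 0, "ay": 0, "az": 0, "hand": 0.6}, {"x": 0, "y": 0, "z": 0.1, "ax": 0, "ay": 0, "az": 0, "hand": 0}]'

```text
time_s: 50.92
eef_pos: [533.2, 56.8, 116.1]
ee_rot: [0.705, -0.047, 0.706, 0.047]
force: [0.6, 0.1, 0.8]
grip_width: 0.602
```

>>> carry_out --targets '[{"x": 0, "y": 0, "z": 0.06, "ax": 0, "ay": 0, "az": 0, "hand": -1}, {"x": 0, "y": 0, "z": 0.1, "ax": 0, "ay": 0, "az": 0, "hand": -1}, {"x": 0.04, "y": 0.006, "z": 0.1, "ax": 0, "ay": 0, "az": 0, "hand": -1}, {"x": 0.084, "y": 0.0128, "z": 0.1, "ax": 0, "ay": 0, "az": 0, "hand": -1}, {"x": 0.084, "y": 0.0128, "z": 0.1, "ax": 0, "ay": 0, "az": 0, "hand": -1}]'

```text
time_s: 51.55
eef_pos: [618.9, 69.8, 214.2]
ee_rot: [0.705, -0.047, 0.706, 0.047]
force: [0.4, -0.5, -0.3]
grip_width: -0.001
```

```bash
python3 pl.py pics/w11.png 22
```

```text
51.55 [618.94539656  69.81975501 214.22443869] [ 0.41674645 -0.52173418 -0.30057686]
140 [ 926.6 -234.6] [ 37.6 129.2] ang 81.5 px [120. 331.]
185 [ 926.7 -234.6] [ 37.4 129.3] ang 81.7 px [119. 331.]
185 [664.2 -91.3] [ 36.6 162.5] ang -0.3 px [182. 189.]
185 [519.8  54.4] [ 43.3 175.2] ang 7.3 px [312.  92.]
185 [ 474.8 -268.9] [ 34.4 102.5] ang 7.5 px [80. 39.]
```

B rests at the stop (centre ≈ −58.6 mm from the stamp). I press and hold.

>>> carry_out --targets '[{"x": 0, "y": 0, "z": -0.03, "ax": 0, "ay": 0, "az": 0, "hand": -1}, {"x": 0, "y": 0, "z": -0.045, "ax": 0, "ay": 0, "az": 0, "hand": -1}, {"x": 0, "y": 0, "z": -0.057, "ax": 0, "ay": 0, "az": 0, "hand": -1}, {"x": 0, "y": 0, "z": -0.064, "ax": 0, "ay": 0, "az": 0, "hand": -1}, {"x": 0, "y": 0, "z": -0.068, "ax": 0, "ay": 0, "az": 0, "hand": -1}]'

```text
time_s: 52.22
eef_pos: [617.4, 69.6, 149.8]
ee_rot: [0.706, -0.047, 0.705, 0.047]
force: [-15.7, -0.8, 35.2]
grip_width: -0.005
```

>>> carry_out --targets '[{"x": 0, "y": 0, "z": 0, "ax": 0, "ay": 0, "az": 0, "hand": -1}, {"x": 0, "y": 0, "z": 0, "ax": 0, "ay": 0, "az": 0, "hand": -1}, {"x": 0, "y": 0, "z": 0, "ax": 0, "ay": 0, "az": 0, "hand": -1}, {"x": 0, "y": 0, "z": 0, "ax": 0, "ay": 0, "az": 0, "hand": -1}, {"x": 0, "y": 0, "z": 0, "ax": 0, "ay": 0, "az": 0, "hand": -1}]'

```text
time_s: 52.85
eef_pos: [617.4, 69.6, 150.0]
ee_rot: [0.706, -0.047, 0.705, 0.047]
force: [-10.9, -0.0, 18.0]
grip_width: -0.001
```

>>> carry_out --targets '[{"x": 0, "y": 0, "z": 0.03, "ax": 0, "ay": 0, "az": 0, "hand": -1}, {"x": 0, "y": 0, "z": 0.068, "ax": 0, "ay": 0, "az": 0, "hand": -1}, {"x": -0.04, "y": -0.006, "z": 0.068, "ax": 0, "ay": 0, "az": 0, "hand": 0.6}, {"x": -0.084, "y": -0.0128, "z": 0.068, "ax": 0, "ay": 0, "az": 0, "hand": 0.6}, {"x": -0.084, "y": -0.0128, "z": 0.01, "ax": 0, "ay": 0, "az": 0, "hand": 0.6}]'

```text
time_s: 53.48
eef_pos: [534.4, 56.5, 161.0]
ee_rot: [0.709, -0.047, 0.702, 0.046]
force: [1.3, -0.5, -1.7]
grip_width: 0.64
```

>>> carry_out --targets '[{"x": 0, "y": 0, "z": -0.06, "ax": 0, "ay": 0, "az": 0, "hand": 0.6}, {"x": 0, "y": 0, "z": -0.11, "ax": 0, "ay": 0, "az": 0, "hand": 0.6}, {"x": 0, "y": 0, "z": -0.125, "ax": 0, "ay": 0, "az": 0, "hand": 0.6}, {"x": 0, "y": 0, "z": -0.125, "ax": 0, "ay": 0, "az": 0, "hand": 0.6}]'

```text
time_s: 53.98
eef_pos: [534.1, 56.7, 32.5]
ee_rot: [0.706, -0.047, 0.705, 0.047]
force: [0.3, -0.1, 0.1]
grip_width: 0.8
```

>>> carry_out --targets '[{"x": 0, "y": 0, "z": -0.012, "ax": 0, "ay": 0, "az": 0, "hand": 0.6}, {"x": 0, "y": 0, "z": -0.02, "ax": 0, "ay": 0, "az": 0, "hand": 0.6}, {"x": 0, "y": 0, "z": -0.02, "ax": 0, "ay": 0, "az": 0, "hand": -1}, {"x": 0, "y": 0, "z": -0.02, "ax": 0, "ay": 0, "az": 0, "hand": -1}, {"x": 0, "y": 0, "z": -0.02, "ax": 0, "ay": 0, "az": 0, "hand": -1}]'

```text
time_s: 54.6
eef_pos: [534.1, 56.8, 12.5]
ee_rot: [0.706, -0.047, 0.705, 0.047]
force: [-0.9, 1.5, 2.9]
grip_width: 0.446
```

>>> carry_out --targets '[{"x": 0, "y": 0, "z": 0, "ax": 0, "ay": 0, "az": 0, "hand": -1}, {"x": 0, "y": 0, "z": 0.002, "ax": 0, "ay": 0, "az": 0, "hand": -1}, {"x": 0, "y": 0, "z": 0.002, "ax": 0, "ay": 0, "az": 0, "hand": -1}]'

```text
time_s: 54.98
eef_pos: [533.6, 56.8, 13.8]
ee_rot: [0.706, -0.047, 0.706, 0.047]
force: [-0.4, -0.6, -0.9]
grip_width: 0.449
```

>>> carry_out --targets '[{"x": -0.02, "y": -0.0026, "z": 0.003, "ax": 0, "ay": 0, "az": 0, "hand": -1}, {"x": -0.05, "y": -0.0065, "z": 0.003, "ax": 0, "ay": 0, "az": 0, "hand": -1}, {"x": -0.06, "y": -0.0065, "z": 0.03, "ax": 0, "ay": 0, "az": 0, "hand": -1}, {"x": -0.06, "y": -0.04, "z": 0.06, "ax": 0, "ay": 0, "az": -0.05, "hand": -1}, {"x": -0.06, "y": -0.09, "z": 0.06, "ax": 0, "ay": 0, "az": -0.13, "hand": -1}]'

```text
time_s: 55.6
eef_pos: [474.6, -33.8, 75.7]
ee_rot: [0.708, -0.001, 0.706, 0.0]
force: [1.2, -0.4, -0.9]
grip_width: 0.447
```

>>> carry_out --targets '[{"x": 0.02, "y": -0.055, "z": 0, "ax": 0, "ay": 0, "az": 0, "hand": -1}, {"x": 0.05, "y": -0.1, "z": 0, "ax": 0, "ay": 0, "az": 0, "hand": -1}, {"x": 0.09, "y": -0.14, "z": 0, "ax": 0, "ay": 0, "az": 0, "hand": -1}, {"x": 0.14, "y": -0.142, "z": 0, "ax": 0, "ay": 0, "az": 0, "hand": -1}, {"x": 0.173, "y": -0.142, "z": 0, "ax": 0, "ay": 0, "az": 0, "hand": -1}]'

```text
time_s: 56.22
eef_pos: [648.0, -175.7, 73.2]
ee_rot: [0.707, -0.0, 0.707, 0.001]
force: [-0.5, 0.6, -0.3]
grip_width: 0.447
```

>>> carry_out --targets '[{"x": 0, "y": 0, "z": 0, "ax": 0, "ay": 0, "az": 0, "hand": -1}, {"x": 0, "y": 0, "z": -0.04, "ax": 0, "ay": 0, "az": 0, "hand": -1}, {"x": 0, "y": 0, "z": -0.06, "ax": 0, "ay": 0, "az": 0, "hand": -1}, {"x": 0, "y": 0, "z": -0.06, "ax": 0, "ay": 0, "az": 0, "hand": -1}]'

```text
time_s: 56.72
eef_pos: [645.5, -174.9, 12.5]
ee_rot: [0.706, -0.0, 0.708, 0.001]
force: [-0.3, -0.7, -0.8]
grip_width: 0.446
```

>>> carry_out --targets '[{"x": 0, "y": 0, "z": -0.004, "ax": 0, "ay": 0, "az": 0, "hand": -1}, {"x": 0, "y": 0, "z": -0.0075, "ax": 0, "ay": 0, "az": 0, "hand": -1}, {"x": 0, "y": 0, "z": -0.0075, "ax": 0, "ay": 0, "az": 0, "hand": -1}]'

```text
time_s: 57.1
eef_pos: [646.7, -175.2, 6.6]
ee_rot: [0.707, -0.001, 0.707, 0.001]
force: [-0.3, 0.5, -0.2]
grip_width: 0.442
```

>>> carry_out --targets '[{"x": 0, "y": 0, "z": 0, "ax": 0, "ay": 0, "az": 0, "hand": 0.4}, {"x": 0, "y": 0, "z": 0, "ax": 0, "ay": 0, "az": 0, "hand": 0.4}, {"x": 0, "y": 0, "z": 0.04, "ax": 0, "ay": 0, "az": 0, "hand": 0.4}, {"x": 0, "y": 0, "z": 0.1, "ax": 0, "ay": 0, "az": 0, "hand": 0.4}, {"x": -0.03, "y": -0.04, "z": 0.16, "ax": 0, "ay": 0, "az": 0, "hand": 0.5}]'

```text
time_s: 57.72
eef_pos: [623.5, -206.0, 156.9]
ee_rot: [0.708, -0.002, 0.706, 0.002]
force: [-0.5, -0.3, 0.3]
grip_width: 0.749
```

>>> carry_out --targets '[{"x": -0.02, "y": -0.03, "z": 0.04, "ax": 0, "ay": 0, "az": 0, "hand": 1}, {"x": -0.04, "y": -0.06, "z": 0.08, "ax": 0, "ay": 0, "az": 0, "hand": 1}, {"x": -0.06, "y": -0.08, "z": 0.12, "ax": 0, "ay": 0, "az": 0, "hand": 1}, {"x": -0.06, "y": -0.08, "z": 0.12, "ax": 0, "ay": 0, "az": 0, "hand": 1}, {"x": -0.06, "y": -0.08, "z": 0.12, "ax": 0, "ay": 0, "az": 0, "hand": 1}]'

```text
time_s: 58.35
eef_pos: [562.7, -286.8, 273.6]
ee_rot: [0.707, -0.001, 0.707, 0.001]
force: [-0.7, -0.8, -0.6]
grip_width: 0.996
```

```bash
python3 pl.py pics/w12.png 12
```

```text
58.35 [ 562.65941686 -286.79755084  273.55542176] [-0.67401266 -0.78377879 -0.62626292]
140 [ 675.6 -174.3] [ 37.7 138.1] ang 1.1 px [394. 245.]
185 [ 675.8 -174.4] [ 36.6 135.5] ang 1.2 px [396. 241.]
185 [667. -95.] [ 36.  164.1] ang -0.7 px [445. 237.]
185 [525.8  53.7] [ 42.1 195.1] ang 7.3 px [536. 160.]
185 [ 476.1 -279.7] [ 38.2 113.3] ang 6.7 px [320. 100.]
```

A is at (667,−95) and B at (675.6,−174) on the mat. C is at ≈(473.5,−279), +7°. I grip C.

>>> carry_out --targets '[{"x": -0.04, "y": 0.002, "z": -0.03, "ax": 0, "ay": 0, "az": 0.06, "hand": 1}, {"x": -0.08, "y": 0.0038, "z": -0.07, "ax": 0, "ay": 0, "az": 0.12, "hand": 1}, {"x": -0.119, "y": 0.0038, "z": -0.12, "ax": 0, "ay": 0, "az": 0.12, "hand": 1}, {"x": -0.119, "y": 0.0038, "z": -0.18, "ax": 0, "ay": 0, "az": 0.12, "hand": 1}, {"x": -0.119, "y": 0.0038, "z": -0.23, "ax": 0, "ay": 0, "az": 0.12, "hand": 1}]'

```text
time_s: 59.02
eef_pos: [442.9, -282.1, 41.6]
ee_rot: [0.705, -0.043, 0.706, 0.044]
force: [0.9, -1.0, 0.3]
grip_width: 0.998
```

>>> carry_out --targets '[{"x": 0, "y": 0, "z": -0.01, "ax": 0, "ay": 0, "az": 0, "hand": 1}, {"x": 0, "y": 0, "z": -0.02, "ax": 0, "ay": 0, "az": 0, "hand": 1}, {"x": 0, "y": 0, "z": -0.02, "ax": 0, "ay": 0, "az": 0, "hand": 1}]'

```text
time_s: 59.4
eef_pos: [444.2, -283.6, 25.1]
ee_rot: [0.706, -0.044, 0.705, 0.043]
force: [-0.3, -0.9, 0.1]
grip_width: 1.004
```

>>> carry_out --targets '[{"x": 0, "y": 0, "z": -0.012, "ax": 0, "ay": 0, "az": 0, "hand": 1}, {"x": 0, "y": 0, "z": -0.0225, "ax": 0, "ay": 0, "az": 0, "hand": 1}, {"x": 0, "y": 0, "z": -0.0225, "ax": 0, "ay": 0, "az": 0, "hand": -1}, {"x": 0, "y": 0, "z": -0.0225, "ax": 0, "ay": 0, "az": 0, "hand": -1}, {"x": 0, "y": 0, "z": -0.0225, "ax": 0, "ay": 0, "az": 0, "hand": -1}]'

```text
time_s: 60.02
eef_pos: [444.0, -283.7, 2.5]
ee_rot: [0.706, -0.044, 0.706, 0.043]
force: [1.8, -1.2, 0.6]
grip_width: 0.446
```

>>> carry_out --targets '[{"x": 0, "y": 0, "z": 0, "ax": 0, "ay": 0, "az": 0, "hand": -1}, {"x": 0, "y": 0, "z": 0.03, "ax": 0, "ay": 0, "az": 0, "hand": -1}, {"x": 0, "y": 0.02, "z": 0.07, "ax": 0, "ay": 0, "az": 0.01, "hand": -1}, {"x": 0, "y": 0.06, "z": 0.08, "ax": 0, "ay": 0, "az": 0.01, "hand": -1}, {"x": 0, "y": 0.11, "z": 0.08, "ax": 0, "ay": 0, "az": 0.01, "hand": -1}]'

```text
time_s: 60.65
eef_pos: [443.9, -172.9, 82.7]
ee_rot: [0.706, -0.047, 0.705, 0.046]
force: [0.9, -0.0, -1.2]
grip_width: 0.444
```

>>> carry_out --targets '[{"x": 0.01, "y": 0.055, "z": 0, "ax": 0, "ay": 0, "az": 0, "hand": -1}, {"x": 0.02, "y": 0.11, "z": 0, "ax": 0, "ay": 0, "az": 0, "hand": -1}, {"x": 0.03, "y": 0.165, "z": 0, "ax": 0, "ay": 0, "az": 0, "hand": -1}, {"x": 0.04, "y": 0.215, "z": -0.01, "ax": 0, "ay": 0, "az": 0, "hand": -1}, {"x": 0.045, "y": 0.224, "z": -0.02, "ax": 0, "ay": 0, "az": 0, "hand": -1}]'

```text
time_s: 61.28
eef_pos: [488.6, 53.1, 61.5]
ee_rot: [0.705, -0.048, 0.705, 0.048]
force: [1.0, -0.7, -1.3]
grip_width: 0.445
```

>>> carry_out --targets '[{"x": 0, "y": 0, "z": 0, "ax": 0, "ay": 0, "az": 0, "hand": -1}, {"x": 0, "y": 0, "z": 0, "ax": 0, "ay": 0, "az": 0, "hand": -1}]'

```text
time_s: 61.52
eef_pos: [488.7, 49.5, 62.0]
ee_rot: [0.706, -0.046, 0.706, 0.046]
force: [0.1, 1.1, -0.9]
grip_width: 0.447
```

```bash
python3 end.py pics/w13.png 7.5
```

```text
61.525 [488.68399537  49.51406731  62.00171952] 0.44701228079324085 [ 0.706 -0.046  0.706  0.046]
290 row 109 d 38.0 x' -78.1 y' -7.8
290 row 133 d 27.0 x' -67.7 y' -7.9
290 row 223 d 39.0 x' -25.9 y' -8.5
290 row 224 d 27.0 x' -25.4 y' -8.5
325 row 133 d 30.0 x' -67.7 y' 7.2
325 row 134 d 29.0 x' -67.2 y' 7.2
325 row 222 d 31.0 x' -26.4 y' 7.9
325 row 223 d 39.0 x' -25.9 y' 7.9
stamp rel 132.2 2.7
```

>>> carry_out --targets '[{"x": 0, "y": 0, "z": -0.03, "ax": 0, "ay": 0, "az": 0, "hand": -1}, {"x": 0, "y": 0, "z": -0.046, "ax": 0, "ay": 0, "az": 0, "hand": -1}, {"x": 0.015, "y": 0.004, "z": -0.046, "ax": 0, "ay": 0, "az": 0, "hand": -1}, {"x": 0.03, "y": 0.0065, "z": -0.046, "ax": 0, "ay": 0, "az": 0, "hand": -1}, {"x": 0.045, "y": 0.0087, "z": -0.046, "ax": 0, "ay": 0, "az": 0, "hand": -1}]'

```text
time_s: 62.2
eef_pos: [534.3, 58.8, 16.0]
ee_rot: [0.706, -0.046, 0.706, 0.046]
force: [-0.2, 0.5, -0.1]
grip_width: 0.446
```

>>> carry_out --targets '[{"x": 0.005, "y": 0.0007, "z": 0, "ax": 0, "ay": 0, "az": 0, "hand": -1}, {"x": 0.009, "y": 0.0012, "z": 0, "ax": 0, "ay": 0, "az": 0, "hand": -1}, {"x": 0.011, "y": 0.0015, "z": 0, "ax": 0, "ay": 0, "az": 0, "hand": -1}, {"x": 0.011, "y": 0.0015, "z": 0, "ax": 0, "ay": 0, "az": 0, "hand": -1}]'

```text
time_s: 62.7
eef_pos: [544.5, 60.7, 15.8]
ee_rot: [0.706, -0.047, 0.706, 0.047]
force: [0.1, 0.8, -0.4]
grip_width: 0.442
```

>>> carry_out --targets '[{"x": 0.001, "y": 0.0001, "z": -0.0005, "ax": 0, "ay": 0, "az": 0, "hand": -1}, {"x": 0.002, "y": 0.0003, "z": -0.001, "ax": 0, "ay": 0, "az": 0, "hand": -1}, {"x": 0.002, "y": 0.0003, "z": -0.001, "ax": 0, "ay": 0, "az": 0, "hand": -1}]'

```text
time_s: 63.08
eef_pos: [546.7, 61.1, 14.8]
ee_rot: [0.706, -0.047, 0.706, 0.047]
force: [0.0, -0.6, -0.3]
grip_width: 0.445
```

>>> carry_out --targets '[{"x": 0, "y": 0, "z": -0.0012, "ax": 0, "ay": 0, "az": 0, "hand": -1}, {"x": 0, "y": 0, "z": -0.0025, "ax": 0, "ay": 0, "az": 0, "hand": -1}, {"x": 0, "y": 0, "z": -0.0025, "ax": 0, "ay": 0, "az": 0, "hand": -1}]'

```text
time_s: 63.45
eef_pos: [546.6, 61.1, 12.5]
ee_rot: [0.706, -0.047, 0.706, 0.047]
force: [-0.4, -0.3, 3.7]
grip_width: 0.45
```

>>> carry_out --targets '[{"x": 0, "y": 0, "z": 0, "ax": 0, "ay": 0, "az": 0, "hand": 0.6}, {"x": 0, "y": 0, "z": 0, "ax": 0, "ay": 0, "az": 0, "hand": 0.6}, {"x": 0, "y": 0, "z": 0.015, "ax": 0, "ay": 0, "az": 0, "hand": 0.6}, {"x": -0.02, "y": -0.0026, "z": 0.05, "ax": 0, "ay": 0, "az": 0, "hand": 0.6}, {"x": -0.03, "y": -0.004, "z": 0.1, "ax": 0, "ay": 0, "az": 0, "hand": 0}]'

```text
time_s: 64.08
eef_pos: [515.5, 57.1, 113.5]
ee_rot: [0.705, -0.047, 0.706, 0.047]
force: [1.9, 0.7, 0.4]
grip_width: 0.609
```

>>> carry_out --targets '[{"x": 0, "y": 0, "z": 0.06, "ax": 0, "ay": 0, "az": 0, "hand": -1}, {"x": 0, "y": 0, "z": 0.102, "ax": 0, "ay": 0, "az": 0, "hand": -1}, {"x": 0.05, "y": 0.006, "z": 0.102, "ax": 0, "ay": 0, "az": 0, "hand": -1}, {"x": 0.102, "y": 0.0127, "z": 0.102, "ax": 0, "ay": 0, "az": 0, "hand": -1}, {"x": 0.102, "y": 0.0127, "z": 0.102, "ax": 0, "ay": 0, "az": 0, "hand": -1}]'

```text
time_s: 64.7
eef_pos: [620.3, 69.9, 213.5]
ee_rot: [0.705, -0.047, 0.706, 0.047]
force: [-0.6, -0.5, -0.3]
grip_width: 0.003
```

```bash
python3 pl.py pics/w14.png 22; python3 - <<'E'
from h import *
w=cv2.imread("pics/w14.png");g=(255*np.clip(w/200.,0,1)**0.7).astype(np.uint8);cv2.imwrite("pics/w14b.png",cv2.resize(g[0:300,200:440],(640,800),interpolation=cv2.INTER_CUBIC)[:600])
E
```

```text
64.7 [620.27107135  69.93390679 213.49073738] [-0.60690728 -0.51293834 -0.32800529]
140 [ 926.6 -234.1] [ 37.5 129.6] ang 81.6 px [118. 330.]
185 [ 926.8 -234.1] [ 37.  129.6] ang 81.6 px [118. 330.]
185 [ 671.3 -168.9] [ 34.9 133. ] ang 1.2 px [131. 199.]
185 [664.2 -91.7] [ 35.9 162.4] ang -0.6 px [183. 196.]
185 [521.3  52.9] [ 43.  178.2] ang 5.8 px [311.  90.]
```

View pics/w14b.png

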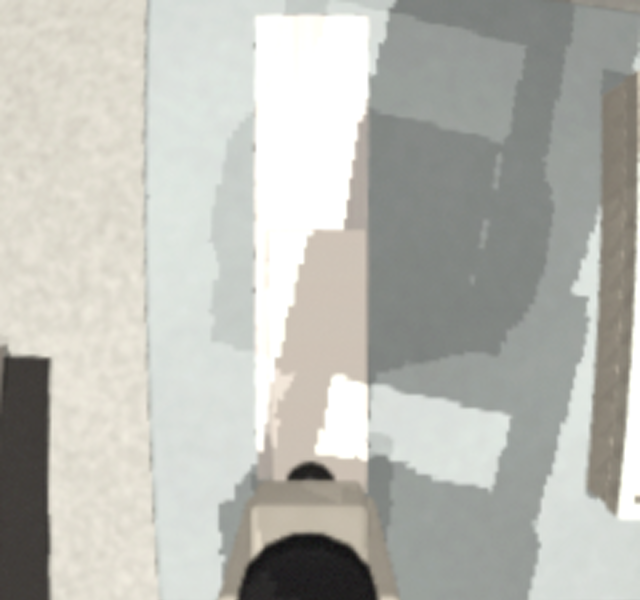

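The shortest plate lies straight in the lane with its near end at (340,230). I press and hold, then regrip it.

>>> carry_out --targets '[{"x": -0.0015, "y": 0, "z": -0.03, "ax": 0, "ay": 0, "az": 0, "hand": -1}, {"x": -0.0015, "y": 0, "z": -0.045, "ax": 0, "ay": 0, "az": 0, "hand": -1}, {"x": -0.0015, "y": 0, "z": -0.057, "ax": 0, "ay": 0, "az": 0, "hand": -1}, {"x": -0.0015, "y": 0, "z": -0.063, "ax": 0, "ay": 0, "az": 0, "hand": -1}, {"x": -0.0015, "y": 0, "z": -0.067, "ax": 0, "ay": 0, "az": 0, "hand": -1}]'

```text
time_s: 65.38
eef_pos: [616.9, 69.8, 149.9]
ee_rot: [0.706, -0.047, 0.705, 0.047]
force: [-15.3, -0.1, 30.5]
grip_width: -0.004
```

>>> carry_out --targets '[{"x": 0, "y": 0, "z": 0, "ax": 0, "ay": 0, "az": 0, "hand": -1}, {"x": 0, "y": 0, "z": 0, "ax": 0, "ay": 0, "az": 0, "hand": -1}, {"x": 0, "y": 0, "z": 0, "ax": 0, "ay": 0, "az": 0, "hand": -1}, {"x": 0, "y": 0, "z": 0, "ax": 0, "ay": 0, "az": 0, "hand": -1}, {"x": 0, "y": 0, "z": 0, "ax": 0, "ay": 0, "az": 0, "hand": -1}]'

```text
time_s: 66.0
eef_pos: [616.9, 69.8, 150.0]
ee_rot: [0.706, -0.047, 0.705, 0.047]
force: [-9.0, -0.8, 15.6]
grip_width: -0.001
```

>>> carry_out --targets '[{"x": 0, "y": 0, "z": 0.03, "ax": 0, "ay": 0, "az": 0, "hand": -1}, {"x": 0, "y": 0, "z": 0.067, "ax": 0, "ay": 0, "az": 0, "hand": -1}, {"x": -0.05, "y": -0.0065, "z": 0.067, "ax": 0, "ay": 0, "az": 0, "hand": 0.6}, {"x": -0.1, "y": -0.013, "z": 0.067, "ax": 0, "ay": 0, "az": 0, "hand": 0.6}, {"x": -0.1, "y": -0.013, "z": 0.01, "ax": 0, "ay": 0, "az": 0, "hand": 0.6}]'

```text
time_s: 66.62
eef_pos: [517.6, 56.5, 161.7]
ee_rot: [0.71, -0.047, 0.702, 0.046]
force: [1.0, 0.1, -1.0]
grip_width: 0.641
```

>>> carry_out --targets '[{"x": 0, "y": 0, "z": -0.06, "ax": 0, "ay": 0, "az": 0, "hand": 0.6}, {"x": 0, "y": 0, "z": -0.1, "ax": 0, "ay": 0, "az": 0, "hand": 0.6}, {"x": 0.014, "y": 0.0018, "z": -0.12, "ax": 0, "ay": 0, "az": 0, "hand": 0.6}, {"x": 0.025, "y": 0.0033, "z": -0.125, "ax": 0, "ay": 0, "az": 0, "hand": 0.6}, {"x": 0.025, "y": 0.0033, "z": -0.125, "ax": 0, "ay": 0, "az": 0, "hand": 0.6}]'

```text
time_s: 67.25
eef_pos: [543.1, 60.1, 33.0]
ee_rot: [0.706, -0.047, 0.705, 0.047]
force: [0.3, 0.4, 0.1]
grip_width: 0.803
```

>>> carry_out --targets '[{"x": 0, "y": 0, "z": -0.012, "ax": 0, "ay": 0, "az": 0, "hand": 0.6}, {"x": 0, "y": 0, "z": -0.0205, "ax": 0, "ay": 0, "az": 0, "hand": 0.6}, {"x": 0, "y": 0, "z": -0.0205, "ax": 0, "ay": 0, "az": 0, "hand": -1}, {"x": 0, "y": 0, "z": -0.0205, "ax": 0, "ay": 0, "az": 0, "hand": -1}, {"x": 0, "y": 0, "z": -0.0205, "ax": 0, "ay": 0, "az": 0, "hand": -1}]'

```text
time_s: 67.88
eef_pos: [542.4, 60.1, 12.3]
ee_rot: [0.706, -0.047, 0.705, 0.047]
force: [-0.1, 0.5, 1.8]
grip_width: 0.447
```

>>> carry_out --targets '[{"x": 0, "y": 0, "z": 0, "ax": 0, "ay": 0, "az": 0, "hand": -1}, {"x": 0, "y": 0, "z": 0.002, "ax": 0, "ay": 0, "az": 0, "hand": -1}, {"x": 0, "y": 0, "z": 0.002, "ax": 0, "ay": 0, "az": 0, "hand": -1}]'

```text
time_s: 68.25
eef_pos: [542.1, 60.1, 13.8]
ee_rot: [0.706, -0.047, 0.706, 0.047]
force: [0.3, 0.2, -0.8]
grip_width: 0.448
```

>>> carry_out --targets '[{"x": -0.02, "y": -0.0026, "z": 0.003, "ax": 0, "ay": 0, "az": 0, "hand": -1}, {"x": -0.05, "y": -0.0065, "z": 0.003, "ax": 0, "ay": 0, "az": 0, "hand": -1}, {"x": -0.07, "y": -0.0065, "z": 0.03, "ax": 0, "ay": 0, "az": 0, "hand": -1}, {"x": -0.07, "y": -0.04, "z": 0.06, "ax": 0, "ay": 0, "az": -0.05, "hand": -1}, {"x": -0.07, "y": -0.09, "z": 0.06, "ax": 0, "ay": 0, "az": -0.13, "hand": -1}]'

```text
time_s: 68.88
eef_pos: [473.1, -30.5, 75.8]
ee_rot: [0.709, -0.001, 0.706, 0.0]
force: [0.1, 0.4, -1.2]
grip_width: 0.444
```

>>> carry_out --targets '[{"x": 0, "y": -0.055, "z": 0, "ax": 0, "ay": 0, "az": 0, "hand": -1}, {"x": 0.02, "y": -0.11, "z": 0, "ax": 0, "ay": 0, "az": 0, "hand": -1}, {"x": 0.04, "y": -0.165, "z": 0, "ax": 0, "ay": 0, "az": 0, "hand": -1}, {"x": 0.08, "y": -0.21, "z": 0, "ax": 0, "ay": 0, "az": 0, "hand": -1}, {"x": 0.12, "y": -0.225, "z": 0, "ax": 0, "ay": 0, "az": 0, "hand": -1}]'

```text
time_s: 69.5
eef_pos: [592.7, -257.7, 73.6]
ee_rot: [0.707, 0.0, 0.707, -0.0]
force: [-0.0, 0.4, -0.1]
grip_width: 0.45
```

>>> carry_out --targets '[{"x": 0.049, "y": 0, "z": 0, "ax": 0, "ay": 0, "az": 0, "hand": -1}, {"x": 0.049, "y": 0, "z": 0, "ax": 0, "ay": 0, "az": 0, "hand": -1}, {"x": 0.049, "y": 0, "z": -0.04, "ax": 0, "ay": 0, "az": 0, "hand": -1}, {"x": 0.049, "y": 0, "z": -0.06, "ax": 0, "ay": 0, "az": 0, "hand": -1}, {"x": 0.049, "y": 0, "z": -0.06, "ax": 0, "ay": 0, "az": 0, "hand": -1}]'

```text
time_s: 70.12
eef_pos: [640.0, -254.5, 12.5]
ee_rot: [0.706, -0.0, 0.708, 0.001]
force: [-0.2, 0.4, -0.8]
grip_width: 0.446
```

Lower the last 7 mm, release, lift and retreat to where the whole scene can be seen.

>>> carry_out --targets '[{"x": 0, "y": 0, "z": -0.004, "ax": 0, "ay": 0, "az": 0, "hand": -1}, {"x": 0, "y": 0, "z": -0.0075, "ax": 0, "ay": 0, "az": 0, "hand": -1}, {"x": 0, "y": 0, "z": -0.0075, "ax": 0, "ay": 0, "az": 0, "hand": -1}]'

```text
time_s: 70.5
eef_pos: [641.2, -254.9, 6.6]
ee_rot: [0.707, -0.001, 0.707, 0.001]
force: [0.4, -0.2, -0.6]
grip_width: 0.443
```

>>> carry_out --targets '[{"x": 0, "y": 0, "z": 0, "ax": 0, "ay": 0, "az": 0, "hand": 0.4}, {"x": 0, "y": 0, "z": 0, "ax": 0, "ay": 0, "az": 0, "hand": 0.4}, {"x": 0, "y": 0, "z": 0.04, "ax": 0, "ay": 0, "az": 0, "hand": 0.4}, {"x": 0, "y": 0, "z": 0.1, "ax": 0, "ay": 0, "az": 0, "hand": 0.4}, {"x": -0.04, "y": 0, "z": 0.16, "ax": 0, "ay": 0, "az": 0, "hand": 0.4}]'

```text
time_s: 71.12
eef_pos: [607.1, -254.8, 160.4]
ee_rot: [0.708, -0.002, 0.706, 0.001]
force: [-0.8, -0.2, 0.6]
grip_width: 0.699
```

>>> carry_out --targets '[{"x": -0.04, "y": 0.02, "z": 0.04, "ax": 0, "ay": 0, "az": 0, "hand": 0.4}, {"x": -0.08, "y": 0.04, "z": 0.08, "ax": 0, "ay": 0, "az": 0, "hand": 0.4}, {"x": -0.1, "y": 0.08, "z": 0.12, "ax": 0, "ay": 0, "az": 0, "hand": 0.4}, {"x": -0.1, "y": 0.1, "z": 0.12, "ax": 0, "ay": 0, "az": 0, "hand": 0.4}, {"x": -0.1, "y": 0.1, "z": 0.12, "ax": 0, "ay": 0, "az": 0, "hand": 0.4}]'

```text
time_s: 71.75
eef_pos: [506.6, -154.0, 278.1]
ee_rot: [0.707, -0.001, 0.707, 0.001]
force: [0.1, -0.3, -0.2]
grip_width: 0.699
```

```bash
python3 pl.py pics/w15.png 15; python3 - <<'E'
from h import *
a=viewer.capture("scene");w=cv2.imread("pics/w15.png")
cv2.imwrite("pics/f.png",np.vstack([cv2.resize(a[110:300,180:470],(458,300)),cv2.resize(w,(458,286))]))
E
```

```text
71.75 [ 506.61475819 -153.9904658   278.08301144] [ 0.07204276 -0.27439696 -0.23849964]
140 [ 673.6 -174.7] [ 37.1 136.7] ang 1.5 px [300. 273.]
140 [667.1 -95.7] [ 37.4 164.1] ang -0.7 px [358. 267.]
140 [600.3 -33.3] [ 42.9 164.7] ang 7.3 px [405. 223.]
185 [ 672.9 -174.5] [ 36.  134.5] ang 1.6 px [303. 270.]
185 [675.7 -95.7] [ 36.2 146.7] ang -0.7 px [357. 264.]
185 [523.8  52.4] [ 43.2 191.6] ang 7.5 px [461. 181.]
```

View pics/f.png

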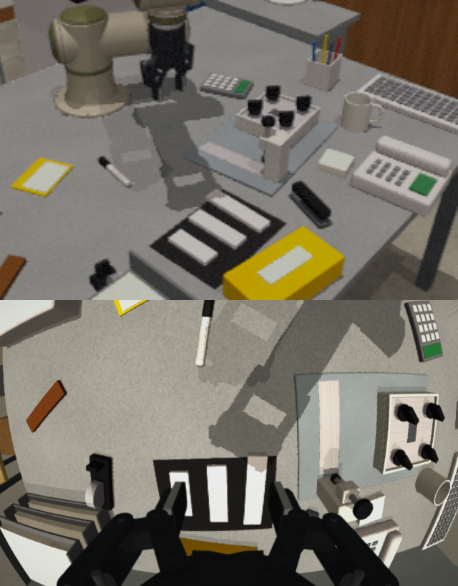

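All three plates lie flat side by side on the mat (about (180..255,490) in the lower picture). The plunger is up, the four knobs stand alike, and the bystanders are undisturbed. I hand in.

```bash
python3 -c "
from rig import finish_job
print(finish_job())"
```

```text
the job is handed in; nothing more can be done
None
```

The job is done and handed in at about 72 s on the robot's clock; no verdict was reported.

- **Knobs:** I tightened them in two crisscross rounds, a→c→b→d each time, about 1.2 rad in the first round. In the second round each knob ended against its hard stop, with 2.1–2.9 N m felt at the wrist.
- **Stamping:** All three plates were there. I stamped them longest to shortest. Plate A was laid against the back stop felt by contact, and B and C were placed from that position. Each time the plunger was held at its stop for about half a second or more (fingertips at 150.0 mm).
- **Upsets:** Plate A was found knocked about 4 cm from its first position and was measured again. Its first regrip on the bed was too high, so I repeated it lower.

**Last checks:**
- A was measured at (667, −96) and B at (674, −175), both over the mat.
- C was only seen in the picture, not measured, because a finger partly hid it. It was released for about (674, −255), which is over the mat.
- The last picture shows all three plates flat, the plunger up, the four knobs alike and the other things undisturbed.
- I did not measure the tilt of the cover separately.
- No check failed, but the two cameras disagreed by about 3 mm on where the plunger cap is, which contact settled.

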